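Set up a dead-load test over the hidden bearers of a panel

TASK

Set up the dead-load test on the panel specimen: press along its thin skin with the closed fingertips to feel where the two hidden bearers lie, then lay the load beam lengthwise along the panel so that each of its two noses stands over a bearer and does not sink into the skin, and stand every load rod from the rack upright in a pocket of the beam. When all that stands, press the green start key of the timer, and leave the other things on the bench where they are.

Things in the scene. Friction and masses are not known exactly. Their poses are not given: they have to be found in the camera images.
- specimen: panel specimen: shallow brown wooden box, 170 mm (x) by 340 mm (y), fixed; origin at the centre of its underside. A thin pale skin, 140 by 310 mm, closes it, its top 60 mm above the origin; the wooden rim stands 4 mm above the skin. Out of sight behind the skin two wooden bearers, 12 mm wide, run right across the box (along x), 150 mm apart centre to centre
- skin_mid (a point): centre of the skin's top face. The middle of the pair of bearers lies up to 42 mm from it along the box's y, either way: one bearer in each half, 33 to 117 mm from this point. Over a bearer the skin gives about 1 mm; elsewhere about 8 mm under 3 N from closed fingertips, stopped after 10 mm. It gives only locally (within some 10 mm) and springs back flat
- beam: load beam: aluminium plate 50 (x) by 210 (y) by 10 mm; under it two round steel noses, 16 mm diameter, 80 mm long along x, at y = +75 and -75 mm; on it blue pockets (walls up to z = 84 mm, floor z = 24 mm) and in the middle a yellow lifting post. 0.38 kg, same either way round. Origin: its middle, at the underside of the noses; z up. Starts standing on the bench
- post_grip (a point): where to grip the lifting post: on its axis, 130 mm above the beam's origin; the post is 16 mm square (sides along the beam's x and y) and its top is at 150 mm, 20 mm above this point. Close the fingers along the beam's x to keep clear of rods standing in the pockets
- nose_a (a point): lowest line of the loading nose at the beam's +y end, middle of the nose. Over a bearer it rests within about 2 mm of the skin's own level; off a bearer it sinks 5 mm or more into the skin
- nose_b (a point): the same for the nose at the beam's -y end
- pocket0 (a point): centre of the floor of a pocket of the beam (beam y = 84 mm); the pocket is 23 mm square inside and 60 mm deep, open at the top
- pocket1 (a point): centre of the floor of a pocket of the beam (beam y = 42 mm); the pocket is 23 mm square inside and 60 mm deep, open at the top
- pocket2 (a point): centre of the floor of a pocket of the beam (beam y = -42 mm); the pocket is 23 mm square inside and 60 mm deep, open at the top
- pocket3 (a point): centre of the floor of a pocket of the beam (beam y = -84 mm); the pocket is 23 mm square inside and 60 mm deep, open at the top
- rod0: a steel load rod, 14 mm diameter, 130 mm long, 0.15 kg, red band near its top; origin at the centre of its lower end, z along it towards the band. It starts upright in the rod rack; None while it is not there in this run
- rod1: a steel load rod, 14 mm diameter, 130 mm long, 0.15 kg, red band near its top; origin at the centre of its lower end, z along it towards the band. It starts upright in the rod rack; None while it is not there in this run
- rod2: a steel load rod, 14 mm diameter, 130 mm long, 0.15 kg, red band near its top; origin at the centre of its lower end, z along it towards the band. It starts upright in the rod rack; None while it is not there in this run
- rod3: a steel load rod, 14 mm diameter, 130 mm long, 0.15 kg, red band near its top; origin at the centre of its lower end, z along it towards the band. It starts upright in the rod rack; None while it is not there in this run
- rack: the grey rod rack, fixed, 60 mm (x) by 196 mm (y), 46 mm tall; four square wells 20 mm wide in a row along its y (at -69, -23, +23, +69 mm), floor 6 mm above its origin (centre of its underside), in which rods stand with 90 mm showing
- start (a joint): travel of the green start key of the test timer, m: 0 up, 0.006 fully down (4 N); it springs back
- start_top (a point): centre of the top of the green start key, 28 mm across, on the grey timer box (90 mm by 120 mm, 55 mm tall); press straight down
- beaker: empty glass beaker, 64 mm across, 85 mm tall; stays where it is
- weight: brass calibration weight with a knob, 48 mm across, 80 mm tall; stays where it is
- tape: roll of yellow tape lying flat, 90 mm across, 24 mm tall; stays where it is
- driver: screwdriver lying on the bench; stays where it is

How it is judged:
By the outcome, as a careful person would: the job done as asked, in the order asked, and still so for the second after the job is handed in, with the robot touching nothing.
Of rod0, rod1, rod2, rod3 only 2 to 4 are there at a start; the rules pass over those that are not, and their reading is None.
At some moment in a run one of beam may be knocked a few centimetres aside while the robot is not near it.
It also fails if it takes over 210 s, if anything falls off the work surface, if the arm or the gripper's body presses on something with over 40 N, if the wrist force passes 120 N, or if a joint passes its speed limit or range.

ROBOT

A 7-joint arm with a two-finger parallel gripper is mounted at the origin on the work surface. World frame = base frame: x ahead of the robot, y to its left, z up, the work surface at z = 0. Lengths are in mm, angles in rad, forces in N, time in s.
With the tool pointing down it reaches from about 425 to 925 mm from the base axis. Payload 6.8 kg.
Tool frame: the origin (TCP) lies at the centre of the arm's flange, where the gripper is bolted on; the fingertips stand 182 mm ahead of it and the grasp point (between the pads) lies 163 mm ahead of it; z points along the fingers, x is the direction in which the jaws open and shut, and the axes are right-handed (so a half turn about z gives the same grasp; the last joint's range is limited). The gripper opens to 88 mm and grips with 3 to 60 N. Pads are 20 mm wide; open, the fingers measure 115 mm over their backs; the gripper's body (75 mm by 178 mm) begins 61 mm behind the grasp point.
Start: joints at [-1.421, 0.477, 0.022, 1.555, -0.011, 1.109, -0.083], TCP at [172.091, 652.708, 404.664] pointing down, gripper open.
Joint ranges: [-2.96, 2.96], [-0.34, 2.1], [-1.41, 1.46], [0.24, 2.44], [-1.37, 4.51], [0.17, 1.92], [-2.96, 2.96]. Speed limits (rad/s): [2.39, 2.39, 3.14, 3.14, 3.14, 3.14, 3.14].

INTERFACE

Orientations are given as a unit quaternion [w, x, y, z].
In Python, from rig import bot gives the robot as it stands.
- The arm moves only by the tool drive_tool, never from a script. Its argument "series" is a list that holds one entry, the list of rows, each a list of 6 numbers: the shift along the tool's x, y, z in cm, then the turn, a rotation vector about the tool's x, y, z in degrees. In form: [[[tx, ty, tz, ax, ay, az], ...]]. A call has 1 to 12 rows; each row shifts and turns the commanded pose from where the row before left it, along the tool's axes as they then stand; what a row does not reach is not made up. A row lasts 1/8 s, in which the tool goes at most 62.5 mm and 10.7 degrees, less where a joint would pass 70% of its speed; a pose out of reach is approached as far as the arm can. A call with a gripper value outside its range is refused whole. "grip" is the finger opening in cm, from 0 to 8.78, set as the call begins (left out, the last holds). The fingers move at their own pace and stop on an object; the grip force is fixed at half the most. Time passes only in rows, so rows that do not move let the fingers close. It gives the time, the measured TCP pose, the force and the opening at its end, in the units of the state.
- bot.get_obs(): the state, without advancing time (a new reading comes with each control period).
- bot.read_camera(name): name is "scene" or "top"; returns a dict with "color" (480x640x3 uint8, red, green, blue), "vertical_fov" (degrees; the focal length in pixels is half the picture's height over the tangent of half this angle, whatever the lens; pixels are square), "cx", "cy" (the principal point, pixels), "k1" (the pictures are not rectified: a ray, as slopes to the right and down, at radius r is drawn at 1 + k1 r^2 times it, then the intrinsics apply), "R" (3x3) and "t" (3): a world point X has camera coordinates R X + t. Camera axes: x right, y down, z forward; pixel columns grow to the right and rows downward; lengths in mm; the calibration is good to about 2 mm. A picture is of the moment at which its call begins. There is no depth.
- bot.hand_in(): hands the job in, once; it reports no verdict.
The state is a dict: "time": time; "joint_positions": joint angles; "dq": joint speeds; "effort": joint torques, N m; "position": TCP position; "orientation": TCP orientation; "contact_force": force on the tool from outside, world axes, zero at the start; "ft_torque": the same for the moment, N m; "width": finger opening in mm.
Only numpy, scipy, OpenCV 4.12 (cv2) and the standard library are available. Lean on these libraries where they do the work, as an engineer would, in place of code of your own. Each camera call takes 0.05 s, during which the arm holds its last target.

## Working session

There is one attempt and no reset: what is moved stays moved. The work goes in short steps, Python scripts to look and compute and a tool call to move; the robot and the scene stay as the last step left them, time stands still between calls to the robot, and variables do not carry over. Pictures are saved under pics/ and viewed, and the job is handed in when it is done.

Besides the shell and the picture viewer there is one more tool, called after "Request:" by a JSON object that holds its "api" and its "payload", one argument or row to a line. drive_tool: Moves the arm, as the interface text tells. Its arguments: {"type":"object","properties":{"series":{"type":"array","items":{"type":"array","items":{"type":"array","items":{"type":"number"}}}},"grip":{"type":"number"}},"required":["series"]}

```bash
mkdir -p pics; ls
cat > h.py <<'E'
import numpy as np, cv2
from rig import bot
from scipy.spatial.transform import Rotation as Rot
def cam(n):
    c=bot.read_camera(n); h,w=c["color"].shape[:2]
    f=h/2/np.tan(np.radians(c["vertical_fov"])/2)
    c["K"]=np.array([[f,0,c["cx"]],[0,f,c["cy"]],[0,0,1]]);c["D"]=np.array([c["k1"],0,0,0.]);c["R"]=np.array(c["R"]);c["t"]=np.array(c["t"]);return c
def save(c,name,crop=None,s=1):
    im=c["color"]
    if crop: x0,y0,x1,y1=crop; im=im[y0:y1,x0:x1]
    if s!=1: im=cv2.resize(im,None,fx=s,fy=s,interpolation=cv2.INTER_CUBIC)
    cv2.imwrite("pics/"+name,im[:,:,::-1])
def at(c,u,v,z):
    p=cv2.undistortPoints(np.array([[[u,v]]],float),c["K"],c["D"])[0,0]
    d=c["R"].T@np.array([p[0],p[1],1]); o=-c["R"].T@c["t"]
    return o+d*(z-o[2])/d[2]
def px(c,X):
    return cv2.projectPoints(np.array(X,float).reshape(-1,1,3),cv2.Rodrigues(c["R"])[0],c["t"],c["K"],c["D"])[0][:,0]
def obs():
    o=bot.get_obs(); print("t",o["time"],"p",np.round(o["position"],1),"q",np.round(o["orientation"],4),"F",np.round(o["contact_force"],1),"w",o["width"]); 
    return o
E
python3 - <<'E'
from h import *
o=obs()
print(Rot.from_quat(np.roll(o["orientation"],-1)).as_matrix().round(3))
for n in("scene","top"):
    c=cam(n); save(c,n+"0.png"); print(n,c["K"],c["k1"],-c["R"].T@c["t"])
E
```

```text
pics
t 0.0 p [172.  652.4 403.7] q [ 6.000e-04  7.921e-01  6.104e-01 -6.000e-04] F [ 0.7 -1.3  0.2] w 87.54615900348817
[[ 0.255  0.967 -0.   ]
 [ 0.967 -0.255 -0.002]
 [-0.002  0.    -1.   ]]
scene [[475.96798926   0.         320.24775309]
 [  0.         475.96798926 229.65573542]
 [  0.           0.           1.        ]] -0.0603004223813114 [898.51490532 557.77506834 878.67621173]
top [[588.9363075    0.         323.30267842]
 [  0.         588.9363075  243.66959913]
 [  0.           0.           1.        ]] -0.11149300956558277 [ 242.52781875  -16.21279869 1379.85822938]
```

View pics/scene0.png

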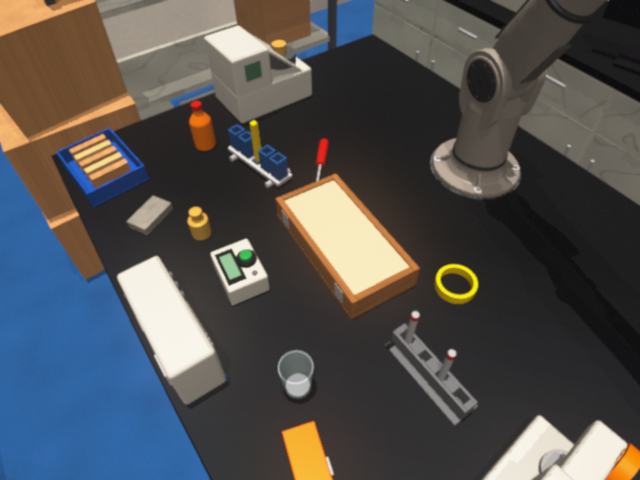

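View pics/top0.png

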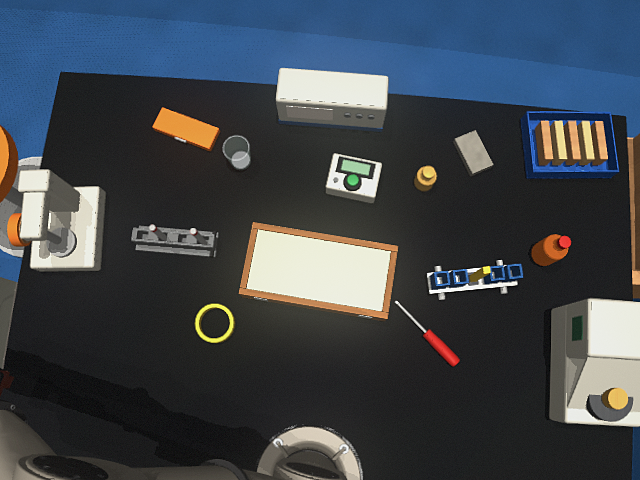

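The top view shows the panel in the centre, (250,223)-(397,317). The rack with two rods is at about (175,240), the beam at about (475,277), and the timer key at (352,181). I'll enlarge these next.

Run:
```python
from h import *
c=cam("top"); save(c,"t1.png",(230,210,410,330),4.4); save(c,"t2.png",(415,240,535,310),6); save(c,"t3.png",(120,210,230,270),7)
save(c,"t4.png",(310,140,400,210),7)
c=cam("scene"); save(c,"s1.png",(210,100,310,200),6);save(c,"s3.png",(370,290,490,430),4)
```

```text
(no output)
```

View pics/t1.png

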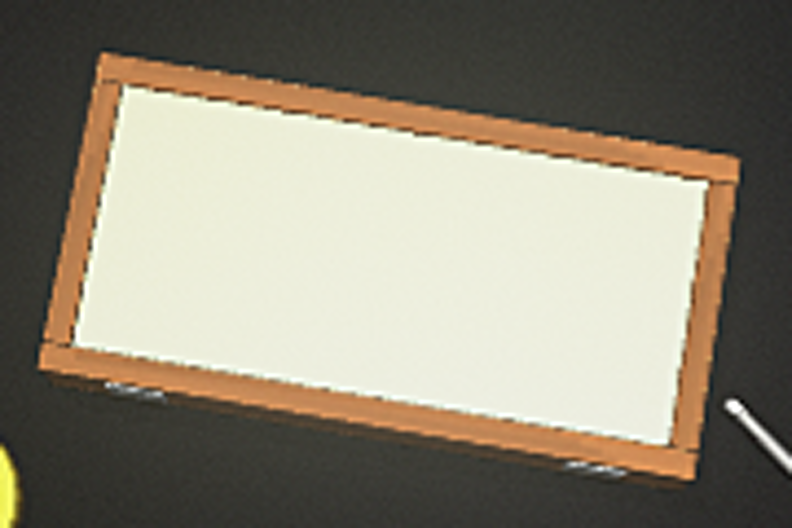

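View pics/t2.png

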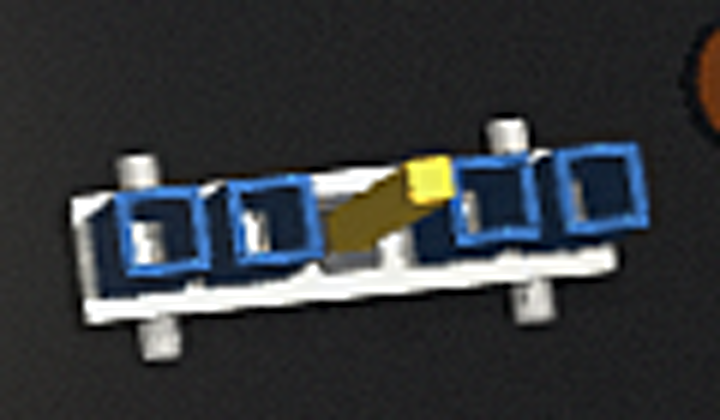

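View pics/t3.png

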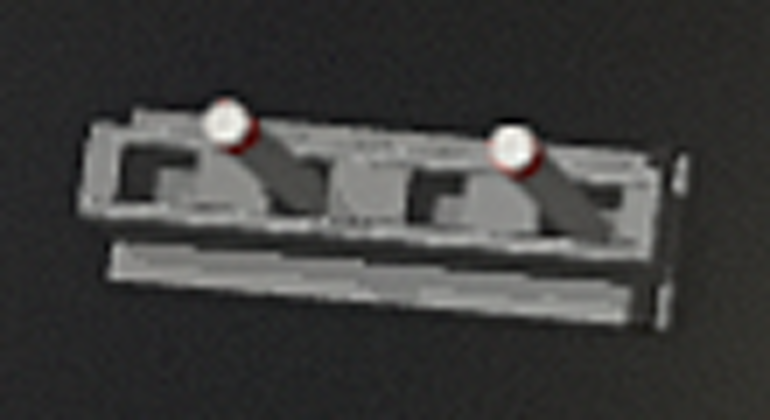

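View pics/t4.png

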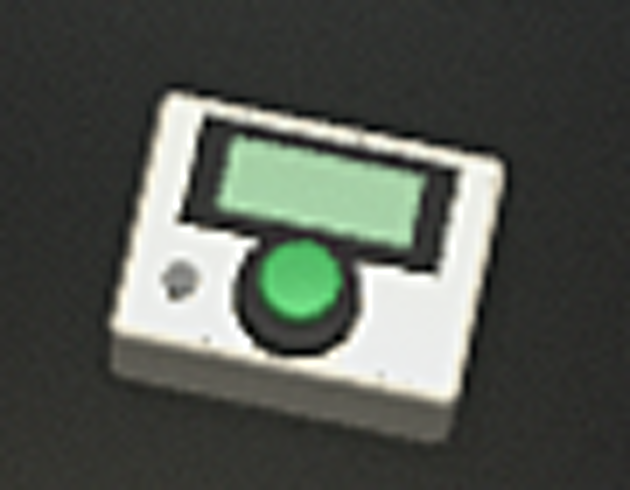

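View pics/s1.png

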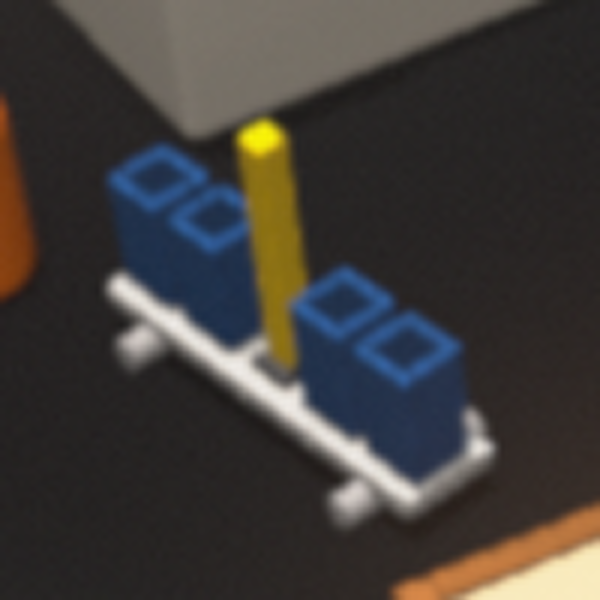

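View pics/s3.png

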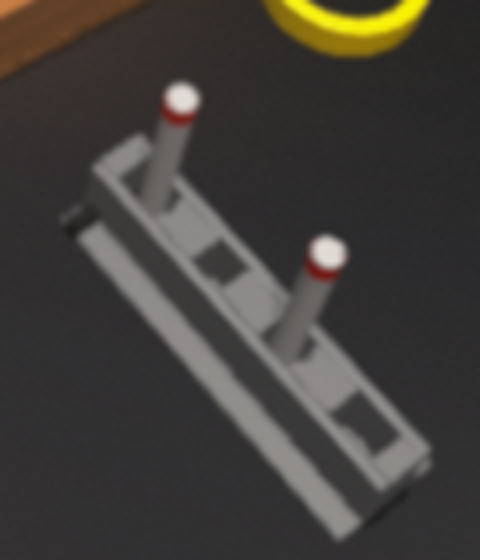

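Run:
```python
from h import *
c=cam("top"); s=cam("scene")
A=lambda pts,o,k,z:np.array([at(c,o[0]+(u+.5)/k-.5,o[1]+(v+.5)/k-.5,z) for u,v in pts])
S=lambda pts,o,k,z:np.array([at(s,o[0]+(u+.5)/k-.5,o[1]+(v+.5)/k-.5,z) for u,v in pts])
np.set_printoptions(suppress=True,precision=1)
P=A([(103,53),(741,157),(693,480),(38,369)],(230,210),4.4,64);print("rim",P,P.mean(0),np.linalg.norm(np.roll(P,-1,0)-P,axis=1))
d=P[0]+P[3]-P[1]-P[2];print("panel yaw of +y axis vs world y",np.degrees(np.arctan2(-d[0],d[1])))
print("post top",A([(431,181)],(415,240),6,150),S([(264,139)],(210,100),6,150))
N=A([(122,190),(320,180),(540,158),(645,228),(125,275),(640,145)],(415,240),6,84)
print("pocket corners",N)
print("plate",A([(75,200),(88,322),(615,270)],(415,240),6,26))
print("rods",A([(228,123),(515,147)],(120,210),7,136),S([(181,98),(327,254)],(370,290),4,136))
print("rack",A([(95,125),(82,213),(650,258),(660,158)],(120,210),7,46))
print("key",A([(301,280)],(310,140),7,65))
K=A([(168,92),(503,160),(450,402),(112,330)],(310,140),7,55);print("timer",K,np.linalg.norm(np.roll(K,-1,0)-K,axis=1))
u=px(s,[[600,-20,0]]);print(u)
```

```text
rim [[ 564.6  176.1   64. ]
 [ 537.1 -160.7   64. ]
 [ 367.8 -146.4   64. ]
 [ 396.   191.2   64. ]] [466.4  15.   64. ] [338.  169.9 338.7 169.3]
panel yaw of +y axis vs world y -4.722682498002833
post top [[ 480.5 -343.5  150. ]] [[ 483.5 -339.8  150. ]]
pocket corners [[ 480.3 -244.6   84. ]
 [ 490.2 -318.9   84. ]
 [ 505.4 -402.4   84. ]
 [ 482.  -443.2   84. ]
 [ 448.4 -247.2   84. ]
 [ 513.6 -440.7   84. ]]
plate [[ 485.5 -236.7   26. ]
 [ 438.1 -244.1   26. ]
 [ 475.1 -450.6   26. ]]
rods [[516.3 386.3 136. ]
 [516.2 294.3 136. ]] [[518.  295.3 136. ]
 [518.7 387.6 136. ]]
rack [[531.6 461.   46. ]
 [501.1 460.8  46. ]
 [502.1 266.7  46. ]
 [536.3 267.6  46. ]]
key [[685.2 -45.4  65. ]]
timer [[ 752.     4.5   55. ]
 [ 737.2 -111.    55. ]
 [ 650.   -98.5   55. ]
 [ 665.5   16.4   55. ]] [116.4  88.1 116.   87.2]
[[286.2 264.3]]
```

Measured so far:

| Item | Position (mm) | Other |
|---|---|---|
| Panel centre | (466,15) | yaw −4.7° |
| Beam post | (482,−342) | yaw about +9.6° |
| Rods | (517,387) and (517,295) | |
| Key | (685,−45) | |

Next I turn the tool into line with the panel and close the fingers.

Request:
{"api": "drive_tool", "payload": {
  "series": [
    [[0,0,0,0,0,10],[0,0,0,0,0,10],[0,0,0,0,0,10],[0,0,0,0,0,10],[0,0,0,0,0,10],[0,0,0,0,0,10],[0,0,0,0,0,10],[0,0,0,0,0,10],[0,0,0,0,0,0]]
  ],
  "grip": 0
}}

```text
time: 1.42
position: [171.8, 652.8, 404.5]
orientation: [0.0, 0.999, -0.041, 0.0]
contact_force: [-0.4, -0.2, 0.0]
width: 1.7
```

```bash
cat >> h.py <<'E'
PC=np.array([466.4,15.0]);PA=-4.72
def panel(a,b): # panel coords x,y -> world
    t=np.radians(PA);return PC+a*np.array([np.cos(t),np.sin(t)])+b*np.array([-np.sin(t),np.cos(t)])
def need(xy,z,ang):
    "shift in tool axes (cm) and turn (deg) from measured pose to TCP target, tool down, tool x at ang"
    o=obs(); Rm=Rot.from_quat(np.roll(o["orientation"],-1))
    t=np.radians(ang); X=np.array([np.cos(t),np.sin(t),0]);Z=np.array([0,0,-1.]);M=np.c_[X,np.cross(Z,X),Z]
    d=Rm.inv().apply(np.array([xy[0],xy[1],z])-o["position"])/10
    r=(Rm.inv()*Rot.from_matrix(M)).as_rotvec(degrees=True)
    print("shift cm",np.round(d,2),"turn",np.round(r,2))
    # shift expressed in the target axes (if one turns first)
    print("after turn:",np.round(M.T@(np.array([xy[0],xy[1],z])-o["position"])/10,2), "j",np.round(o["joint_positions"],2))
E
python3 -c "
from h import *
need(panel(0,33),60+182+30,PA)"
```

```text
t 1.425 p [171.8 652.8 404.5] q [ 1.000e-04  9.992e-01 -4.070e-02  1.000e-04] F [-0.4 -0.2  0. ] w 1.6760902970535352
shift cm [34.55 57.86 13.28] turn [ 0.02 -0.02  0.05]
after turn: [34.61 57.83 13.25] j [-1.63  0.49  0.33  1.57 -0.17  1.11 -1.35]
```

Request:
{"api": "drive_tool", "payload": {
  "series": [
    [[2.9,4.8,0.8,0,0,0],[2.9,4.8,0.8,0,0,0],[2.9,4.8,0.8,0,0,0],[2.9,4.8,0.8,0,0,0],[2.9,4.8,0.8,0,0,0],[2.9,4.8,0.8,0,0,0],[2.9,4.8,0.8,0,0,0],[2.9,4.8,0.8,0,0,0],[2.9,4.8,0.8,0,0,0],[2.9,4.8,0.8,0,0,0],[2.8,4.9,0.8,0,0,0],[2.8,4.9,0.8,0,0,0]]
  ]
}}

```text
time: 2.92
position: [469.5, 46.4, 308.7]
orientation: [-0.0, 0.999, -0.039, 0.0]
contact_force: [1.3, 0.5, -0.1]
width: 0.8
```

```bash
python3 -c "
from h import *
need(panel(0,33),60+182+20,PA)
c=cam('top');save(c,'t5.png')"
```

```text
t 2.925 p [469.5  46.4 308.7] q [-3.000e-04  9.992e-01 -3.910e-02  5.000e-04] F [ 1.3  0.5 -0.1] w 0.7734237020704209
shift cm [-0.06 -0.14  4.67] turn [-0.04 -0.05  0.24]
after turn: [-0.05 -0.14  4.67] j [-0.71  0.31  0.58  2.15 -0.24  0.75 -0.06]
```

View pics/t5.png

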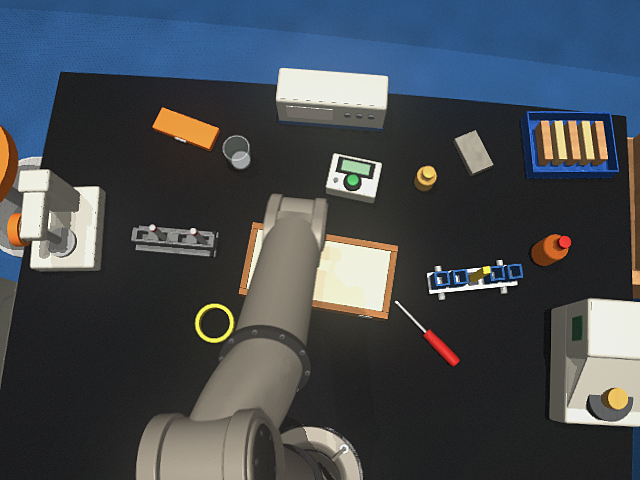

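The arm is above the panel at panel y≈33 mm. I'll lower to 3 mm below skin level and read the force.

Request:
{"api": "drive_tool", "payload": {
  "series": [
    [[-0.1,-0.1,3,0,0,0],[0,0,2,0,0,0],[0,0,1,0,0,0],[0,0,0.5,0,0,0],[0,0,0.2,0,0,0],[0,0,0.2,0,0,0],[0,0,0,0,0,0],[0,0,0,0,0,0]]
  ]
}}

```text
time: 3.98
position: [468.1, 49.1, 240.0]
orientation: [-0.0, 0.999, -0.042, 0.0]
contact_force: [-0.5, -0.6, 1.8]
width: 0.3
```

Request:
{"api": "drive_tool", "payload": {
  "series": [
    [[0,0,0.2,0,0,0],[0,0,0,0,0,0],[0,0,0,0,0,0]]
  ]
}}

```text
time: 4.35
position: [468.1, 49.1, 237.8]
orientation: [-0.0, 0.999, -0.042, 0.0]
contact_force: [-0.1, 0.5, 3.9]
width: 0.5
```

Request:
{"api": "drive_tool", "payload": {
  "series": [
    [[0,0,0.2,0,0,0],[0,0,0,0,0,0],[0,0,0,0,0,0]]
  ]
}}

```text
time: 4.72
position: [468.1, 49.1, 235.7]
orientation: [-0.0, 0.999, -0.042, 0.0]
contact_force: [-0.3, 0.9, 4.8]
width: 0.4
```

Request:
{"api": "drive_tool", "payload": {
  "series": [
    [[0,0,-1,0,0,0],[0,-1,0,0,0,0],[0,0,0.6,0,0,0],[0,0,0.2,0,0,0],[0,0,0,0,0,0],[0,0,0,0,0,0]]
  ]
}}

```text
time: 5.48
position: [468.7, 59.0, 237.6]
orientation: [-0.0, 0.999, -0.042, -0.0]
contact_force: [-0.1, 2.0, 1.6]
width: 0.2
```

Request:
{"api": "drive_tool", "payload": {
  "series": [
    [[0,0,-0.8,0,0,0],[0,-1,0,0,0,0],[0,0,0.6,0,0,0],[0,0,0.2,0,0,0],[0,0,0,0,0,0],[0,0,0,0,0,0]]
  ]
}}

```text
time: 6.22
position: [470.3, 69.6, 240.6]
orientation: [-0.002, 0.999, -0.042, 0.0]
contact_force: [-12.5, 0.3, 49.8]
width: 0.7
```

Request:
{"api": "drive_tool", "payload": {
  "series": [
    [[0,0,-0.8,0,0,0],[0,-1,0,0,0,0],[0,0,0.6,0,0,0],[0,0,0.2,0,0,0],[0,0,0,0,0,0],[0,0,0,0,0,0]]
  ]
}}

```text
time: 6.98
position: [471.1, 79.8, 241.2]
orientation: [-0.003, 0.999, -0.041, -0.0]
contact_force: [-18.4, 0.8, 68.6]
width: 0.5
```

Request:
{"api": "drive_tool", "payload": {
  "series": [
    [[0,0,-0.8,0,0,0],[0,-1,0,0,0,0],[0,0,0.6,0,0,0],[0,0,0.2,0,0,0],[0,0,0,0,0,0],[0,0,0,0,0,0]]
  ]
}}

```text
time: 7.72
position: [471.9, 89.9, 241.3]
orientation: [-0.003, 0.999, -0.041, -0.001]
contact_force: [-20.5, 0.8, 75.7]
width: 0.5
```

Request:
{"api": "drive_tool", "payload": {
  "series": [
    [[0,0,-0.8,0,0,0],[0,-1,0,0,0,0],[0,0,0.6,0,0,0],[0,0,0.2,0,0,0],[0,0,0,0,0,0],[0,0,0,0,0,0]]
  ]
}}

```text
time: 8.48
position: [472.7, 100.0, 241.2]
orientation: [-0.003, 0.999, -0.041, -0.001]
contact_force: [-20.1, 0.4, 75.6]
width: 0.5
```

The force jumped to 50–75 N because that spot is stiff, so it is a bearer and I pressed too deep. From here I press only about 2 mm.

Request:
{"api": "drive_tool", "payload": {
  "series": [
    [[0,0,-0.8,0,0,0],[0,-0.5,0,0,0,0],[0,0,0.4,0,0,0],[0,0,0.1,0,0,0],[0,0,0,0,0,0],[0,0,0,0,0,0]]
  ]
}}

```text
time: 9.22
position: [472.7, 104.5, 241.5]
orientation: [-0.001, 0.999, -0.041, -0.001]
contact_force: [-8.7, 1.1, 31.1]
width: 0.6
```

Request:
{"api": "drive_tool", "payload": {
  "series": [
    [[0,0,-0.5,0,0,0],[0,-0.5,0,0,0,0],[0,0,0.3,0,0,0],[0,0,0.1,0,0,0],[0,0,0,0,0,0],[0,0,0,0,0,0]]
  ]
}}

```text
time: 9.98
position: [472.9, 109.2, 241.7]
orientation: [-0.0, 0.999, -0.041, -0.0]
contact_force: [-2.9, 1.9, 9.5]
width: 0.2
```

Request:
{"api": "drive_tool", "payload": {
  "series": [
    [[0,0,-0.4,0,0,0],[0,-0.5,0,0,0,0],[0,0,0.3,0,0,0],[0,0,0.1,0,0,0],[0,0,0,0,0,0],[0,0,0,0,0,0]]
  ]
}}

```text
time: 10.72
position: [473.3, 113.8, 241.6]
orientation: [-0.0, 0.999, -0.042, -0.0]
contact_force: [0.2, 1.8, 1.2]
width: 0.2
```

Request:
{"api": "drive_tool", "payload": {
  "series": [
    [[0,0,-0.4,0,0,0],[0,-0.5,0,0,0,0],[0,0,0.3,0,0,0],[0,0,0.1,0,0,0],[0,0,0,0,0,0],[0,0,0,0,0,0]]
  ]
}}

```text
time: 11.48
position: [473.7, 118.7, 241.6]
orientation: [0.0, 0.999, -0.042, -0.0]
contact_force: [-1.3, 0.3, 0.5]
width: 0.7
```

Request:
{"api": "drive_tool", "payload": {
  "series": [
    [[0,0,-0.6,0,0,0],[0,3,0,0,0,0],[0,2.4,0,0,0,0],[0,0,0.5,0,0,0],[0,0,0.1,0,0,0],[0,0,0,0,0,0],[0,0,0,0,0,0]]
  ]
}}

```text
time: 12.35
position: [469.3, 65.8, 241.6]
orientation: [-0.0, 0.999, -0.041, -0.0]
contact_force: [-0.0, 0.8, 0.2]
width: 0.6
```

Request:
{"api": "drive_tool", "payload": {
  "series": [
    [[0,0,-0.4,0,0,0],[0,-0.4,0,0,0,0],[0,0,0.3,0,0,0],[0,0,0.1,0,0,0],[0,0,0,0,0,0],[0,0,0,0,0,0]]
  ]
}}

```text
time: 13.1
position: [469.6, 69.1, 241.7]
orientation: [-0.0, 0.999, -0.042, 0.0]
contact_force: [-0.6, 1.0, 3.1]
width: 0.5
```

Request:
{"api": "drive_tool", "payload": {
  "series": [
    [[0,0,-0.4,0,0,0],[0,-0.4,0,0,0,0],[0,0,0.3,0,0,0],[0,0,0.1,0,0,0],[0,0,0,0,0,0],[0,0,0,0,0,0]]
  ]
}}

```text
time: 13.85
position: [469.9, 73.0, 241.8]
orientation: [-0.0, 0.999, -0.042, -0.0]
contact_force: [-1.0, 0.4, 5.1]
width: 0.2
```

Request:
{"api": "drive_tool", "payload": {
  "series": [
    [[0,0,-0.4,0,0,0],[0,-0.4,0,0,0,0],[0,0,0.3,0,0,0],[0,0,0.1,0,0,0],[0,0,0,0,0,0],[0,0,0,0,0,0]]
  ]
}}

```text
time: 14.6
position: [470.2, 77.1, 241.8]
orientation: [-0.0, 0.999, -0.042, -0.0]
contact_force: [-2.4, 0.8, 6.5]
width: 0.4
```

Request:
{"api": "drive_tool", "payload": {
  "series": [
    [[0,0,-1.0,0,0,0],[0,5.6,0,0,0,0],[0,5.6,0,0,0,0],[0,0,0.8,0,0,0],[0,0,0.25,0,0,0],[0,0,0,0,0,0],[0,0,0,0,0,0]]
  ]
}}

```text
time: 15.48
position: [461.1, -33.5, 241.1]
orientation: [-0.0, 0.999, -0.041, -0.0]
contact_force: [-0.3, -0.4, 0.1]
width: 0.7
```

Request:
{"api": "drive_tool", "payload": {
  "series": [
    [[0,0,-0.5,0,0,0],[0,0.4,0,0,0,0],[0,0,0.4,0,0,0],[0,0,0.1,0,0,0],[0,0,0,0,0,0],[0,0,0,0,0,0]]
  ]
}}

```text
time: 16.23
position: [460.8, -38.9, 241.6]
orientation: [-0.0, 0.999, -0.042, 0.0]
contact_force: [-1.8, -0.4, 10.5]
width: 0.7
```

Request:
{"api": "drive_tool", "payload": {
  "series": [
    [[0,0,-0.5,0,0,0],[0,0.4,0,0,0,0],[0,0,0.4,0,0,0],[0,0,0.1,0,0,0],[0,0,0,0,0,0],[0,0,0,0,0,0]]
  ]
}}

```text
time: 16.98
position: [460.3, -43.1, 241.7]
orientation: [-0.0, 0.999, -0.042, 0.0]
contact_force: [-4.0, 0.2, 14.4]
width: 0.4
```

Request:
{"api": "drive_tool", "payload": {
  "series": [
    [[0,0,-0.5,0,0,0],[0,3.6,0,0,0,0],[0,0,0.4,0,0,0],[0,0,0.1,0,0,0],[0,0,0,0,0,0],[0,0,0,0,0,0]]
  ]
}}

```text
time: 17.73
position: [457.1, -79.5, 241.5]
orientation: [0.001, 0.999, -0.042, 0.0]
contact_force: [-3.9, -7.0, 9.4]
width: 0.5
```

Request:
{"api": "drive_tool", "payload": {
  "series": [
    [[0,0,-0.5,0,0,0],[0,0.3,0,0,0,0],[0,0,0.4,0,0,0],[0,0,0.1,0,0,0],[0,0,0,0,0,0],[0,0,0,0,0,0]]
  ]
}}

```text
time: 18.48
position: [457.2, -81.3, 241.3]
orientation: [-0.0, 0.999, -0.042, 0.0]
contact_force: [-0.4, 0.7, 6.8]
width: 0.5
```

Request:
{"api": "drive_tool", "payload": {
  "series": [
    [[0,0,-0.5,0,0,0],[0,0.3,0,0,0,0],[0,0,0.4,0,0,0],[0,0,0.1,0,0,0],[0,0,0,0,0,0],[0,0,0,0,0,0]]
  ]
}}

```text
time: 19.23
position: [456.6, -84.6, 241.1]
orientation: [0.0, 0.999, -0.042, -0.0]
contact_force: [-0.3, -0.7, -0.3]
width: 0.7
```

Two stiff zones stand out in panel y, about [52.5, 97] and [−98, −52]. That puts the bearer centres at about +74.7 and −75, so the middle is at about 0. Next I go up and look at the beam again.

Request:
{"api": "drive_tool", "payload": {
  "series": [
    [[0,0,-3,0,0,0],[0,0,-6,0,0,0],[0,0,-6,0,0,0],[0,0,0,0,0,-10]]
  ],
  "grip": 8.0
}}

```text
time: 19.73
position: [458.0, -85.0, 395.3]
orientation: [-0.001, 0.999, 0.047, 0.004]
contact_force: [0.7, -0.2, -0.5]
width: 36.7
```

```bash
python3 -c "
from h import *
c=cam('top');save(c,'t6.png',(400,200,640,330),3.3); s=cam('scene');save(s,'s6.png',(180,20,340,200),4)
for z in(0,100,200): print(z,at(c,553,303,z),at(c,565,241,z),at(s,190,150,z))
"
```

```text
0 [ 442.03186157 -547.71653163    0.        ] [ 596.75667064 -577.25608927    0.        ] [ 6.09084851e+02 -5.21456230e+02 -1.13686838e-13]
100 [ 427.57356154 -509.19781126  100.        ] [ 571.08527597 -536.59660132  100.        ] [ 642.02418074 -398.63154382  100.        ]
200 [ 413.11526151 -470.67909088  200.        ] [ 545.41388131 -495.93711336  200.        ] [ 674.96351043 -275.8068578   200.        ]
```

View pics/t6.png

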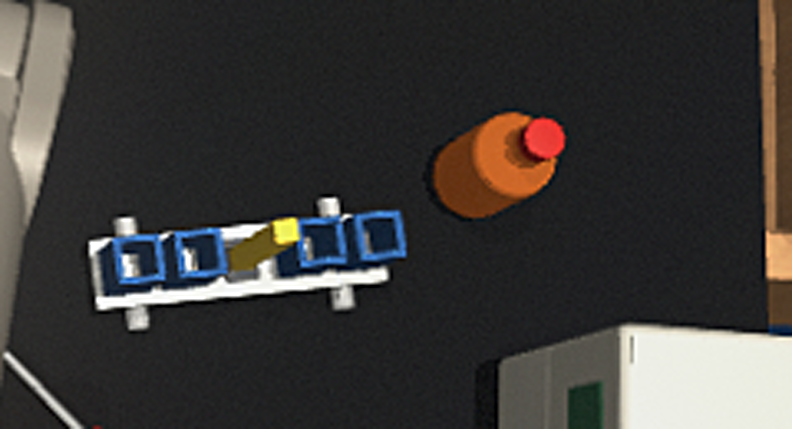

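View pics/s6.png

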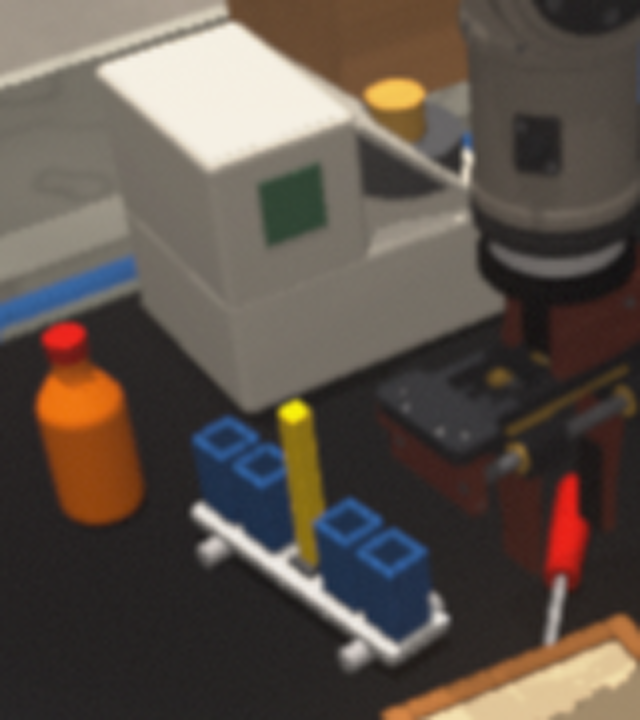

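The beam hasn't moved: its post top is still at about (486.7,270) in the full top image. The bottle and the analyser are clear of the approach.

```bash
python3 -c "
from h import *
need((482,-341.7),365,9.8)"
```

```text
t 19.825 p [456.8 -84.4 392. ] q [-5.000e-04  9.989e-01  4.650e-02  1.100e-03] F [ 0.3  0.  -0.3] w 45.53547835256628
shift cm [ 0.12 25.86  2.68] turn [-0.05 -0.13 -4.47]
after turn: [-1.89 25.78  2.7 ] j [-0.53  0.15  0.64  2.09 -0.11  0.93  0.27]
```

Request:
{"api": "drive_tool", "payload": {
  "series": [
    [[0,0,0,0,0,-4.5],[-0.4,5.2,0,0,0,0],[-0.4,5.2,0,0,0,0],[-0.4,5.2,0,0,0,0],[-0.4,5.2,0.5,0,0,0],[-0.3,5,1,0,0,0],[0,0,1,0,0,0],[0,0,0,0,0,0],[0,0,0,0,0,0]]
  ]
}}

```text
time: 20.95
position: [482.0, -340.6, 365.9]
orientation: [-0.001, 0.996, 0.085, -0.0]
contact_force: [0.1, -0.1, -0.8]
width: 79.5
```

```bash
python3 -c "
from h import *
need((482,-341.7),293,9.8)
s=cam('scene');save(s,'s7.png',(180,20,340,200),3.3);c=cam('top');save(c,'t7.png',(400,200,560,320),4)"
```

```text
t 20.95 p [ 482.  -340.6  365.9] q [-6.000e-04  9.964e-01  8.520e-02 -2.000e-04] F [ 0.1 -0.1 -0.8] w 79.47590337367231
shift cm [-0.01  0.12  7.28] turn [-0.07  0.02 -0.02]
after turn: [-0.02  0.11  7.29] j [-0.    0.45  0.68  1.84 -0.34  0.98  0.99]
```

View pics/s7.png

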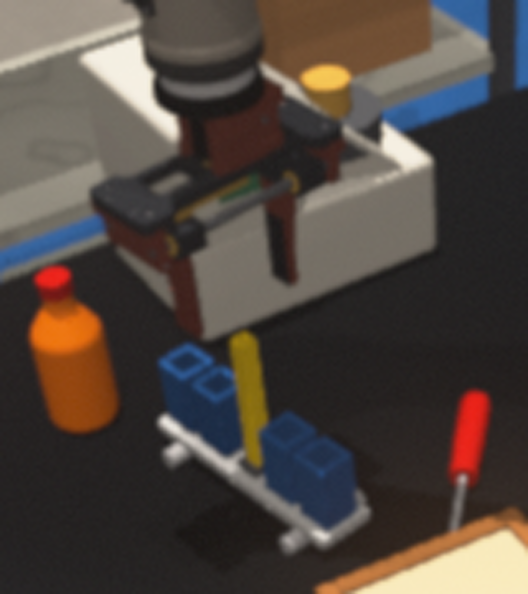

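View pics/t7.png

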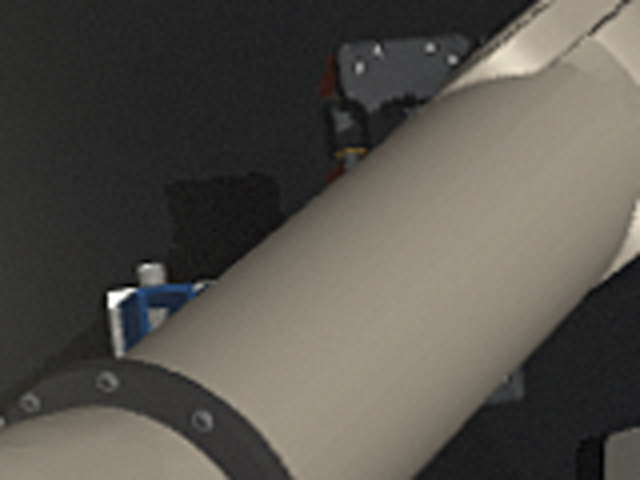

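The open fingers straddle the yellow post, so I'll lower to the grip point and close.

Request:
{"api": "drive_tool", "payload": {
  "series": [
    [[0,0.1,3,0,0,0],[0,0,3,0,0,0],[0,0,1.3,0,0,0],[0,0,0,0,0,0]]
  ]
}}

```text
time: 21.55
position: [481.9, -342.5, 293.0]
orientation: [-0.0, 0.996, 0.085, -0.0]
contact_force: [-0.1, 0.6, -0.9]
width: 80.1
```

Request:
{"api": "drive_tool", "payload": {
  "series": [
    [[0,0,0,0,0,0],[0,0,0,0,0,0],[0,0,0,0,0,0],[0,0,0,0,0,0],[0,0,0,0,0,0],[0,0,0,0,0,0],[0,0,0,0,0,0],[0,0,0,0,0,0]]
  ],
  "grip": 0
}}

```text
time: 22.55
position: [481.7, -343.0, 293.1]
orientation: [-0.0, 0.996, 0.085, -0.0]
contact_force: [-0.5, -0.8, -1.0]
width: 15.5
```

Request:
{"api": "drive_tool", "payload": {
  "series": [
    [[0,0,-1,0,0,0],[0,0,-4,0,0,0],[0,0,-5,0,0,0],[0,0,0,0,0,0],[0,0,0,0,0,0]]
  ]
}}

```text
time: 23.18
position: [481.5, -342.4, 392.3]
orientation: [-0.001, 0.996, 0.085, -0.001]
contact_force: [0.1, 0.7, -5.0]
width: 15.9
```

```bash
python3 -c "
from h import *
need(panel(0,0),391,PA)
s=cam('scene');save(s,'s8.png',(180,20,340,200),3.3)"
```

```text
t 23.175 p [ 481.5 -342.4  392.3] q [-7.000e-04  9.964e-01  8.500e-02 -5.000e-04] F [ 0.1  0.7 -5. ] w 15.864938338843528
shift cm [  4.57 -35.48   0.17] turn [-0.07  0.06 14.47]
after turn: [ -4.44 -35.49   0.13] j [-0.02  0.42  0.71  1.81 -0.31  1.03  0.98]
```

View pics/s8.png

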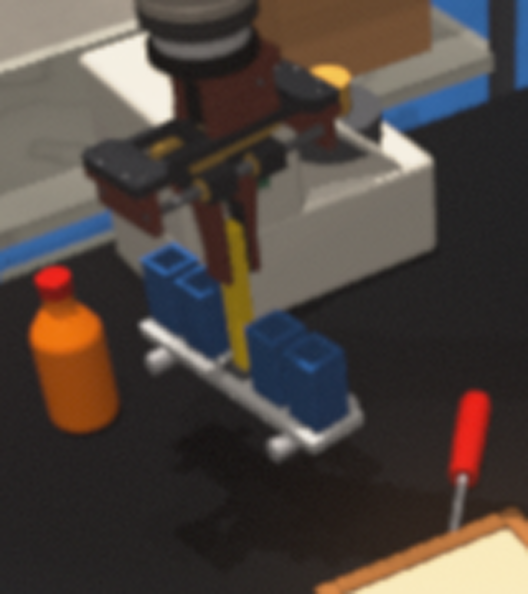

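The beam is lifted level at z+99. I'll carry it over the panel.

Request:
{"api": "drive_tool", "payload": {
  "series": [
    [[0,0,0,0,0,5],[-0.5,-4.4,0,0,0,5],[-0.5,-4.4,0,0,0,4.5],[-0.5,-4.4,0,0,0,0],[-0.5,-4.4,0,0,0,0],[-0.5,-4.4,0,0,0,0],[-0.5,-4.4,0,0,0,0],[-0.5,-4.4,0,0,0,0],[-0.5,-3,0,0,0,0],[0,-1.5,0,0,0,0],[0,0,0,0,0,0],[0,0,0,0,0,0]]
  ]
}}

```text
time: 24.72
position: [460.5, 9.6, 392.9]
orientation: [0.0, 0.999, -0.043, -0.0]
contact_force: [0.3, -0.9, -3.6]
width: 15.9
```

```bash
python3 -c "
from h import *
need(panel(0,-1),231,PA)
s=cam('scene');save(s,'s9.png',(230,80,450,320),2.5);c=cam('top');save(c,'t9.png',(220,180,420,330),4)"
```

```text
t 24.725 p [460.5   9.6 392.9] q [ 5.000e-04  9.991e-01 -4.260e-02 -2.000e-04] F [ 0.3 -0.9 -3.6] w 15.907132842949919
shift cm [ 0.55 -0.5  16.19] turn [ 0.05  0.03 -0.17]
after turn: [ 0.54 -0.49 16.19] j [-0.79  0.15  0.71  2.1  -0.12  0.94 -0.1 ]
```

View pics/s9.png

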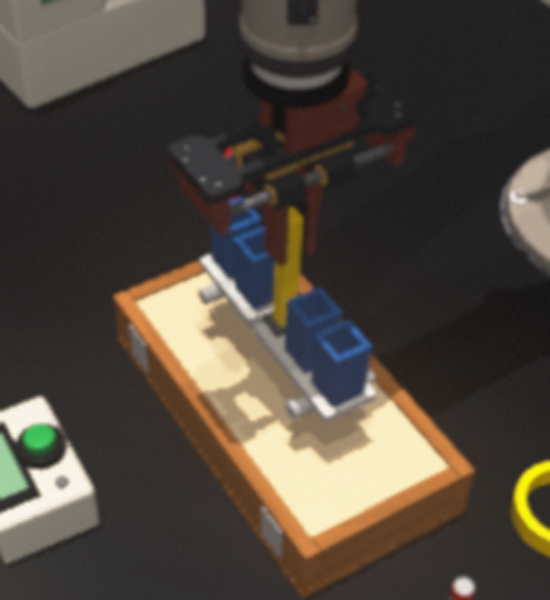

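View pics/t9.png

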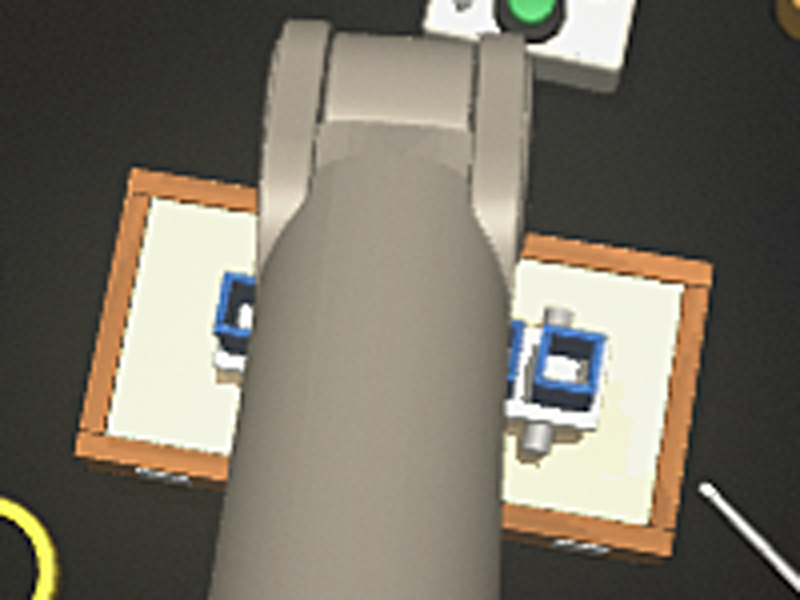

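```bash
python3 -c "
from h import *
c=cam('top')
o=obs();z=o['position'][2]-293+84
P=np.array([at(c,220+(u+.5)/4-.5,180+(v+.5)/4-.5,z) for u,v in [(222,271),(215,345),(607,332),(598,411)]])
print(P.round(1)); m=P.mean(0); t=np.radians(PA); print(m, 'rel TCP along beam y', (m[:2]-o['position'][:2])@[-np.sin(t),np.cos(t)], 'x',(m[:2]-o['position'][:2])@[np.cos(t),np.sin(t)])
d=P[0]+P[1]-P[2]-P[3];print(np.degrees(np.arctan2(-d[0],d[1])),np.linalg.norm(d)/2)
"
```

```text
t 24.875 p [460.5   9.8 393.1] q [ 2.000e-04  9.991e-01 -4.270e-02 -0.000e+00] F [ 0.8  0.7 -4.2] w 15.947680874094317
[[484.3 106.6 184.1]
 [445.2 106.3 184.1]
 [469.  -94.7 184.1]
 [427.6 -92.9 184.1]]
[456.52466609   6.31449146 184.09342401] rel TCP along beam y -3.802563353706091 x -3.7074727105710372
-4.694727113180479 200.90501671362375
```

Request:
{"api": "drive_tool", "payload": {
  "series": [
    [[0.5,-0.7,0,0,0,-0.2],[0,0,2,0,0,0],[0,0,1.2,0,0,0],[0,0,0.4,0,0,0],[0,0,0.2,0,0,0],[0,0,0.1,0,0,0],[0,0,0,0,0,0],[0,0,0,0,0,0]]
  ]
}}

```text
time: 25.88
position: [466.2, 17.6, 354.4]
orientation: [-0.0, 0.999, -0.04, 0.0]
contact_force: [0.3, 0.3, -4.3]
width: 15.9
```

Request:
{"api": "drive_tool", "payload": {
  "series": [
    [[0,0.15,0.1,0,0,0],[0,0,0.05,0,0,0],[0,0,0,0,0,0],[0,0,0,0,0,0]]
  ]
}}

```text
time: 26.38
position: [466.2, 15.8, 353.1]
orientation: [-0.0, 0.999, -0.04, 0.0]
contact_force: [-0.8, -1.7, 6.2]
width: 15.7
```

Request:
{"api": "drive_tool", "payload": {
  "series": [
    [[0,0,0.1,0,0,0],[0,0,0,0,0,0],[0,0,0,0,0,0],[0,0,0,0,0,0]]
  ]
}}

```text
time: 26.88
position: [466.2, 14.9, 352.4]
orientation: [0.0, 0.999, -0.04, 0.0]
contact_force: [-3.5, -4.6, 9.4]
width: 15.9
```

It made contact right at skin level (TCP 353 mm) and felt stiff, so both noses seem to be on bearers. I'll release and back off.

Request:
{"api": "drive_tool", "payload": {
  "series": [
    [[0,0,0,0,0,0],[0,0,0,0,0,0],[0,0,0,0,0,0],[0,0,0,0,0,0],[0,0,0,0,0,0],[0,0,0,0,0,0],[0,0,0,0,0,0]]
  ],
  "grip": 6
}}

```text
time: 27.75
position: [466.0, 16.1, 351.6]
orientation: [-0.0, 0.999, -0.04, -0.0]
contact_force: [0.6, -0.3, -0.4]
width: 59.7
```

Request:
{"api": "drive_tool", "payload": {
  "series": [
    [[0,0,-3,0,0,0],[0,0,-5,0,0,0],[0,-6,-2,0,0,0],[0,-6,0,0,0,0],[0,-6,0,0,0,0],[0,-6,0,0,0,0],[0.5,-5,0,0,0,0],[0,0,0,0,0,0]]
  ]
}}

```text
time: 28.75
position: [493.2, 308.9, 450.5]
orientation: [0.0, 0.999, -0.036, -0.0]
contact_force: [-0.8, -0.2, -1.2]
width: 60.0
```

```bash
python3 -c "
from h import *
obs()
s=cam('scene');save(s,'s10.png',(260,110,430,320),2.8);c=cam('top');save(c,'t10.png',(230,210,410,330),4.4)"
```

```text
t 28.75 p [493.2 308.9 450.5] q [ 1.000e-04  9.993e-01 -3.650e-02 -2.000e-04] F [-0.8 -0.2 -1.2] w 59.986799390488294
```

View pics/s10.png

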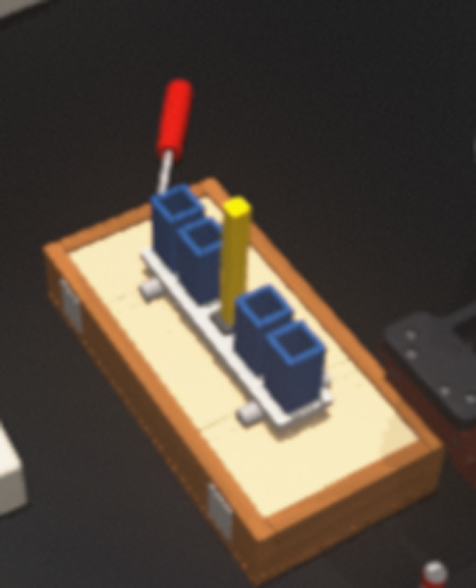

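View pics/t10.png

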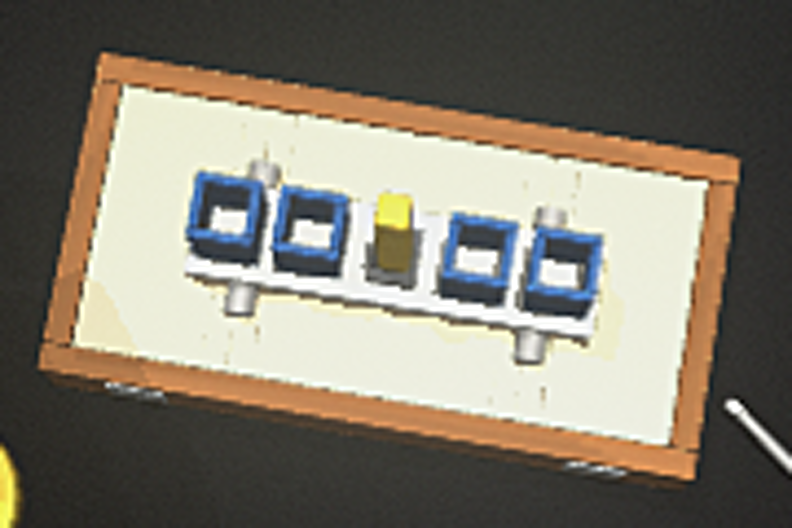

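```bash
python3 -c "
from h import *
c=cam('top')
t=np.radians(PA)
def pc(u,v,z,o=(230,210),k=4.4):
    p=at(c,o[0]+(u+.5)/k-.5,o[1]+(v+.5)/k-.5,z)[:2]-PC
    return np.round([p@[np.cos(t),np.sin(t)],p@[-np.sin(t),np.cos(t)]],1)
for u,v,z in [(240,300,72),(264,172,72),(530,347,72),(551,215,72),(393,211,210)]: print(pc(u,v,z))
for u,v in [(228,335),(257,330),(294,125),(517,385),(545,395),(553,170),(578,180)]: print('crack',pc(u,v,60))
W=np.array([pc(u,v,144) for u,v in [(197,173),(190,240),(603,236),(597,300)]]);print(W,W.mean(0))
"
```

```text
[-33.3  73.3]
[34.4 73.1]
[-32.6 -76.5]
[ 36.6 -76.4]
[-0.7 -1.6]
crack [-50.6  77.3]
crack [-45.5  63. ]
crack [64.  63.2]
crack [-51.3 -73.2]
crack [-54.1 -88.2]
crack [ 62.7 -73.9]
crack [ 59.6 -87.6]
[[  14.4   98.5]
 [ -18.8   95.8]
 [  16.4 -101.4]
 [ -15.1 -103.3]] [-0.775 -2.6  ]
```

```bash
python3 -c "
from h import *
c=cam('top');s=cam('scene')
def e(c,n,crop,k):
    x0,y0,x1,y1=crop;im=c['color'][y0:y1,x0:x1].astype(float)
    im=np.clip((im-120)*255/130,0,255).astype(np.uint8)
    cv2.imwrite('pics/'+n,cv2.resize(im,None,fx=k,fy=k,interpolation=cv2.INTER_CUBIC)[:,:,::-1])
e(c,'t11.png',(250,225,400,315),5.3)
e(s,'s11.png',(280,180,420,300),5.6)
"
```

```text
(no output)
```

View pics/t11.png

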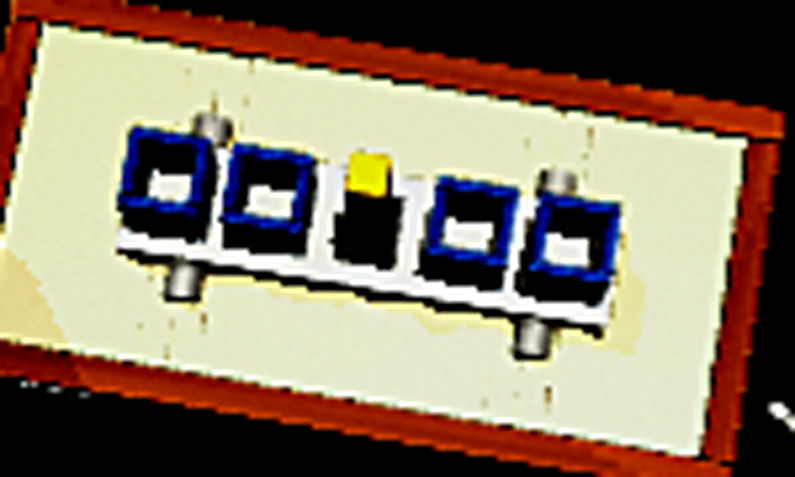

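View pics/s11.png

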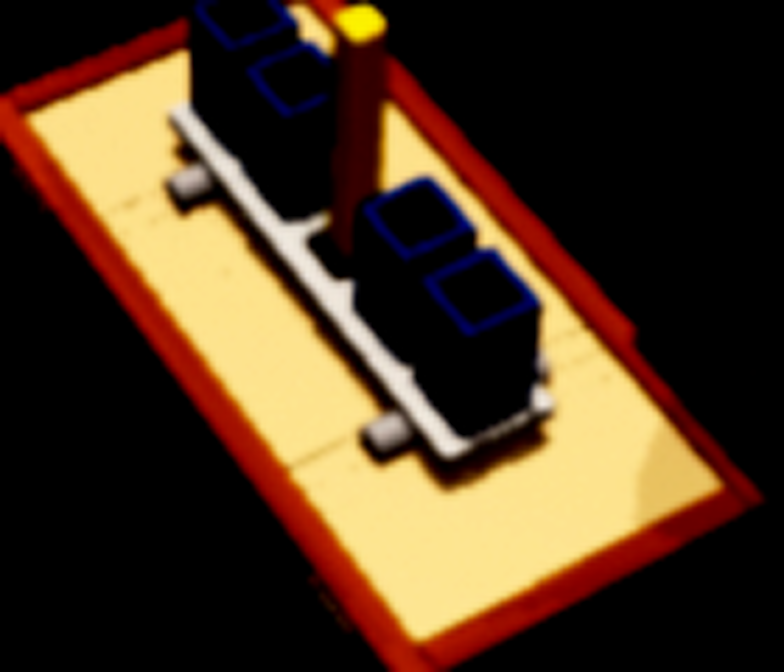

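The skin strips around the noses show only hairline dents. The noses sit at panel y≈+73.2 and −76.4, against bearers at about +74.7 and −75, so they are seated. Now the rods.

```bash
python3 -c "
from h import *
need((517.1,294.8),340,PA)"
```

```text
t 29.0 p [494.3 302.3 451.6] q [ 0.      0.9992 -0.0411 -0.    ] F [-0.1  0.6  0.4] w 59.87270327095319
shift cm [ 2.33  0.56 11.16] turn [0.   0.   0.01]
after turn: [ 2.33  0.56 11.16] j [-1.1   0.3   0.56  1.76 -0.18  1.12 -0.57]
```

Request:
{"api": "drive_tool", "payload": {
  "series": [
    [[1.2,0.3,2,0,0,0],[1.1,0.3,3,0,0,0],[0,0,3,0,0,0],[0,0,3.1,0,0,0],[0,0,0,0,0,0],[0,0,0,0,0,0]]
  ]
}}

```text
time: 29.75
position: [517.2, 295.6, 341.0]
orientation: [-0.0, 0.999, -0.04, 0.0]
contact_force: [0.7, -0.4, 0.3]
width: 59.7
```

```bash
python3 -c "
from h import *
need((517.1,294.8),274,PA)
s=cam('scene');save(s,'s12.png',(340,180,500,440),2.3)"
```

```text
t 29.75 p [517.2 295.6 341. ] q [-1.000e-04  9.992e-01 -4.050e-02  4.000e-04] F [ 0.7 -0.4  0.3] w 59.70115294985292
shift cm [-0.    0.09  6.7 ] turn [-0.01 -0.04  0.08]
after turn: [0.   0.08 6.7 ] j [-1.01  0.45  0.51  1.84 -0.27  0.92 -0.46]
```

View pics/s12.png

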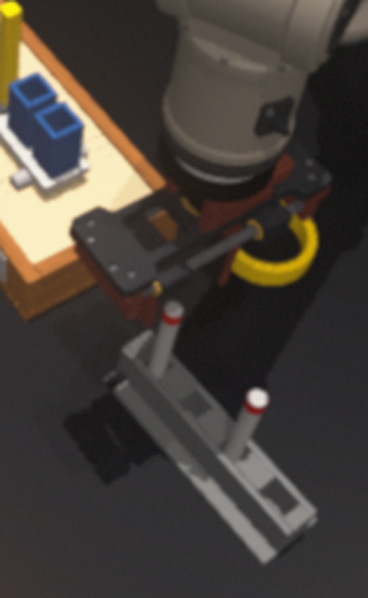

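The rod stands between the open fingers, so I'll lower and grip it.

Request:
{"api": "drive_tool", "payload": {
  "series": [
    [[0,0.1,3,0,0,0],[0,0,3,0,0,0],[0,0,0.7,0,0,0],[0,0,0,0,0,0]]
  ]
}}

```text
time: 30.3
position: [516.8, 295.3, 274.3]
orientation: [-0.0, 0.999, -0.04, 0.0]
contact_force: [0.6, -0.0, -0.2]
width: 59.6
```

Request:
{"api": "drive_tool", "payload": {
  "series": [
    [[0,0,0,0,0,0],[0,0,0,0,0,0],[0,0,0,0,0,0],[0,0,0,0,0,0],[0,0,0,0,0,0],[0,0,0,0,0,0],[0,0,0,0,0,0],[0,0,0,0,0,0]]
  ],
  "grip": 0
}}

```text
time: 31.3
position: [516.4, 295.3, 273.5]
orientation: [-0.0, 0.999, -0.04, -0.0]
contact_force: [0.3, -0.0, 1.5]
width: 13.4
```

Request:
{"api": "drive_tool", "payload": {
  "series": [
    [[0,0,-2,0,0,0],[0,0,-5,0,0,0],[0,0,-5,0,0,0],[0,0,-5,0,0,0],[0,0,0,0,0,0],[0,0,0,0,0,0]]
  ]
}}

```text
time: 32.05
position: [516.0, 295.0, 443.5]
orientation: [-0.0, 0.999, -0.04, -0.0]
contact_force: [-0.1, 0.2, -1.9]
width: 13.5
```

```bash
python3 -c "
from h import *
need(panel(-0.3,40.5),440,PA)
s=cam('scene');save(s,'s13.png',(340,100,500,360),2.3)
c=cam('top');save(c,'t13.png',(140,180,340,330),4)"
```

```text
t 32.05 p [516.  295.  443.5] q [-1.000e-04  9.992e-01 -3.990e-02 -2.000e-04] F [-0.1  0.2 -1.9] w 13.542640684043763
shift cm [-2.73 24.26  0.34] turn [-0.01  0.02  0.15]
after turn: [-2.67 24.26  0.35] j [-1.06  0.34  0.56  1.74 -0.2   1.12 -0.51]
```

View pics/s13.png

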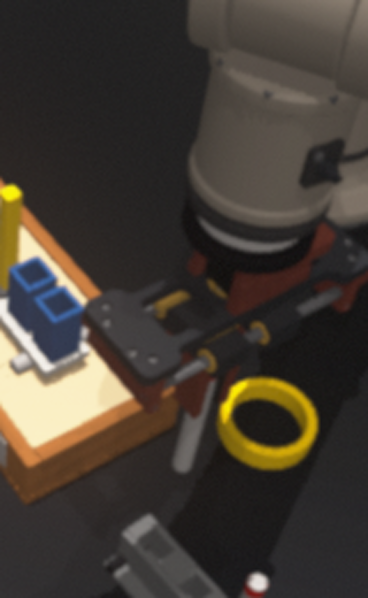

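View pics/t13.png

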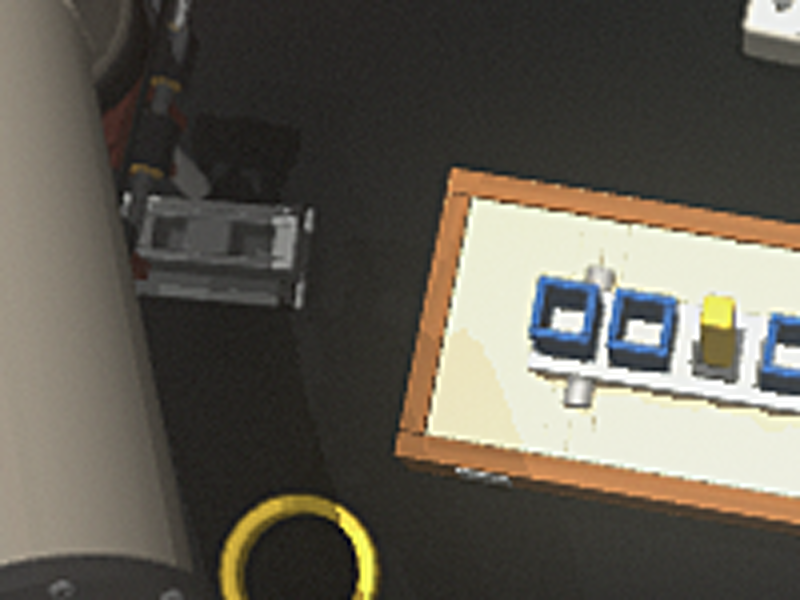

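```bash
python3 -c "
from h import *
s=cam('scene')
print(at(s,340+184/2.3,100+467/2.3,176), px(s,[[516,295,176],[516,295,240]])-[340,100], 2.3)
print((px(s,[[516,295,176],[516,295,240]])-[340,100])*2.3)"
```

```text
[516.66199957 298.34582332 176.        ] [[ 78.96395103 201.49235675]
 [ 84.89019887 180.42787716]] 2.3
[[181.61708737 463.43242053]
 [195.24745741 414.98411746]]
```

Request:
{"api": "drive_tool", "payload": {
  "series": [
    [[-0.3,2.2,0,0,0,0],[-0.3,3,0,0,0,0],[-0.3,3,0,0,0,0],[-0.3,3,0,0,0,0],[-0.3,3,0,0,0,0],[-0.3,3,0,0,0,0],[-0.3,3,0,0,0,0],[-0.3,2.5,0,0,0,0],[-0.3,1.5,0,0,0,0],[0,0,0,0,0,0],[0,0,0,0,0,0]]
  ]
}}

```text
time: 33.58
position: [470.4, 57.2, 443.5]
orientation: [-0.0, 0.999, -0.039, 0.0]
contact_force: [0.1, -0.2, -2.0]
width: 13.4
```

```bash
python3 -c "
from h import *
need(panel(-0.3,40.5),384,PA)
s=cam('scene');save(s,'s14.png',(280,120,420,280),3.7)"
```

```text
t 33.575 p [470.4  57.2 443.5] q [-2.000e-04  9.992e-01 -3.920e-02  1.000e-04] F [ 0.1 -0.2 -2. ] w 13.353728915805842
shift cm [-0.08  0.19  5.95] turn [-0.02 -0.01  0.23]
after turn: [-0.08  0.19  5.95] j [-0.88  0.1   0.68  2.01 -0.07  1.06 -0.24]
```

View pics/s14.png

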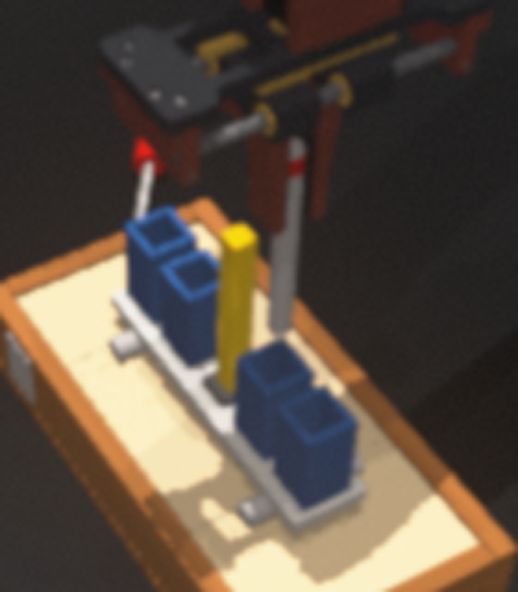

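```bash
python3 -c "
from h import *
s=cam('scene');save(s,'s15.png',(335,195,385,260),9)
f=lambda x,y,z:px(s,[[x,y,z]])[0]
p=panel(-0.3,40.5);print('expected pocket1 top px',(f(p[0],p[1],144)-[335,195])*9)
for a,b in((-11.5,-11.5),(-11.5,11.5),(11.5,11.5),(11.5,-11.5)):
  q=panel(-.3+a,40.5+b);print((f(q[0],q[1],144)-[335,195])*9)
print('rod bottom',(f(470.4,57.2,176)-[335,195])*9)"
```

```text
expected pocket1 top px [175.88465819 203.63424091]
[190.53917856 153.12044076]
[245.25798016 216.66190267]
[160.91683791 255.21001549]
[106.87687621 190.68064128]
rod bottom [183.81966089 115.1069627 ]
```

View pics/s15.png

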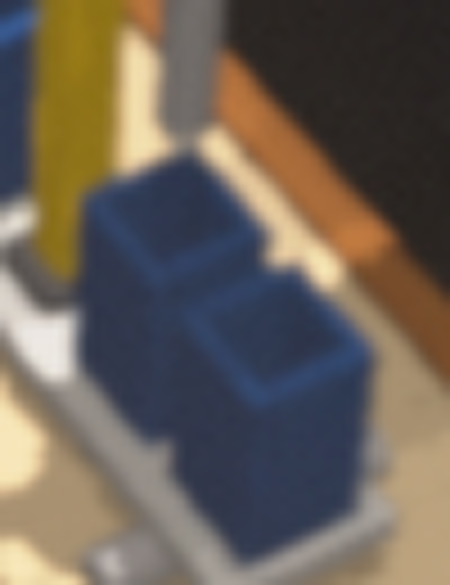

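The pocket and the rod end show the same small bias of about 12 crop pixels, so their relative positions agree. I'll insert.

Request:
{"api": "drive_tool", "payload": {
  "series": [
    [[-0.1,0.2,0,0,0,0.2],[0,0,1.5,0,0,0],[0,0,1.5,0,0,0],[0,0,1,0,0,0],[0,0,0,0,0,0]]
  ]
}}

```text
time: 34.3
position: [468.7, 54.2, 402.3]
orientation: [0.001, 0.999, -0.042, -0.001]
contact_force: [-1.0, 0.2, -2.3]
width: 13.4
```

Request:
{"api": "drive_tool", "payload": {
  "series": [
    [[0,0,1,0,0,0],[0,0,1,0,0,0],[0,0,1,0,0,0],[0,0,1,0,0,0],[0,0,0.6,0,0,0],[0,0,0.3,0,0,0],[0,0,0,0,0,0],[0,0,0,0,0,0]]
  ]
}}

```text
time: 35.3
position: [469.2, 54.3, 354.7]
orientation: [-0.0, 0.999, -0.042, 0.0]
contact_force: [-0.2, -0.4, -1.4]
width: 13.6
```

Request:
{"api": "drive_tool", "payload": {
  "series": [
    [[0,0,0.2,0,0,0],[0,0,0.1,0,0,0],[0,0,0,0,0,0],[0,0,0,0,0,0]]
  ]
}}

```text
time: 35.8
position: [469.0, 54.2, 351.4]
orientation: [-0.0, 0.999, -0.042, 0.0]
contact_force: [0.5, -0.1, -1.3]
width: 13.8
```

Request:
{"api": "drive_tool", "payload": {
  "series": [
    [[0,0,0,0,0,0],[0,0,0,0,0,0],[0,0,0,0,0,0],[0,0,0,0,0,0],[0,0,0,0,0,0],[0,0,0,0,0,0]]
  ],
  "grip": 5
}}

```text
time: 36.55
position: [469.0, 54.3, 351.4]
orientation: [-0.0, 0.999, -0.042, -0.0]
contact_force: [0.7, -0.4, 0.5]
width: 50.2
```

Request:
{"api": "drive_tool", "payload": {
  "series": [
    [[0,0,-3,0,0,0],[0,0,-5,0,0,0],[0,0,-2,0,0,0],[0.5,-6,0,0,0,0],[0.5,-6,0,0,0,0],[0.5,-6,0,0,0,0],[0.5,-6,0,0,0,0],[0.5,-6,0,0,0,0],[0,-3,0,0,0,0],[0,0,0,0,0,0],[0,0,0,0,0,0]]
  ]
}}

```text
time: 37.92
position: [521.7, 379.7, 451.3]
orientation: [0.001, 0.999, -0.042, -0.0]
contact_force: [-0.3, -0.8, 0.2]
width: 50.2
```

```bash
python3 -c "
from h import *
need((517.2,387),340,PA)
s=cam('scene');save(s,'s16.png',(260,110,500,420),1.9)
c=cam('top');save(c,'t16.png',(120,200,420,330),2.6)"
```

```text
t 37.925 p [521.7 379.7 451.3] q [ 5.000e-04  9.991e-01 -4.230e-02 -0.000e+00] F [-0.3 -0.8  0.2] w 50.235883828578885
shift cm [-0.51 -0.7  11.13] turn [ 0.06  0.   -0.13]
after turn: [-0.51 -0.69 11.13] j [-1.12  0.43  0.54  1.61 -0.23  1.18 -0.61]
```

View pics/s16.png

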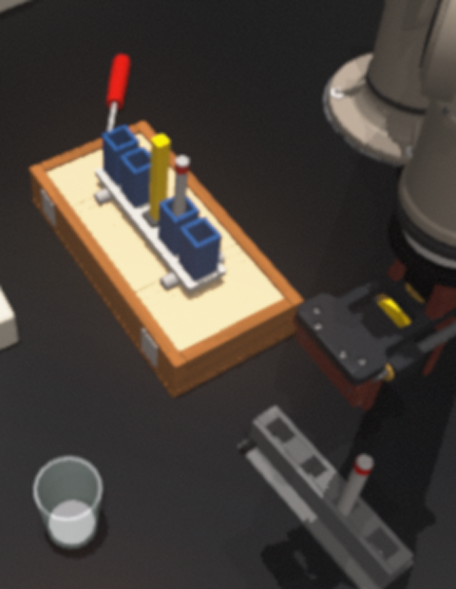

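View pics/t16.png

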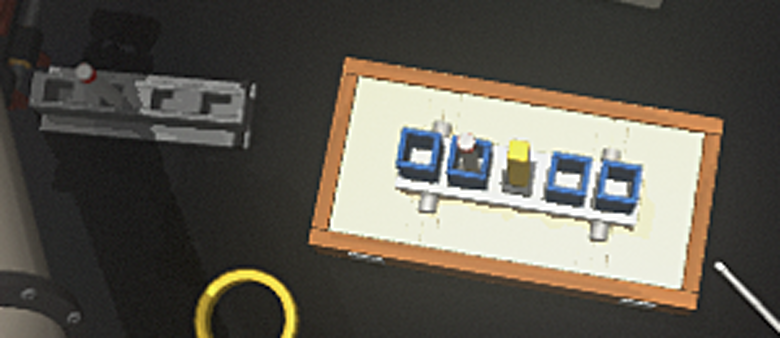

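The first rod stands upright in pocket 1 and the beam hasn't moved. Now the second rod.

Request:
{"api": "drive_tool", "payload": {
  "series": [
    [[-0.5,-0.7,3,0,0,0],[0,0,4,0,0,0],[0,0,4.1,0,0,0],[0,0,0,0,0,0],[0,0,0,0,0,0]]
  ]
}}

```text
time: 38.65
position: [517.8, 387.9, 342.3]
orientation: [-0.001, 0.999, -0.042, 0.001]
contact_force: [1.2, -0.1, 1.1]
width: 49.7
```

```bash
python3 -c "
from h import *
need((517.2,387),274,PA)
s=cam('scene');save(s,'s17.png',(380,240,520,430),3)"
```

```text
t 38.65 p [517.8 387.9 342.3] q [-7.000e-04  9.991e-01 -4.220e-02  8.000e-04] F [ 1.2 -0.1  1.1] w 49.67147654194852
shift cm [-0.07  0.11  6.83] turn [-0.08 -0.09 -0.12]
after turn: [-0.06  0.1   6.83] j [-1.09  0.53  0.5   1.71 -0.3   0.97 -0.57]
```

View pics/s17.png

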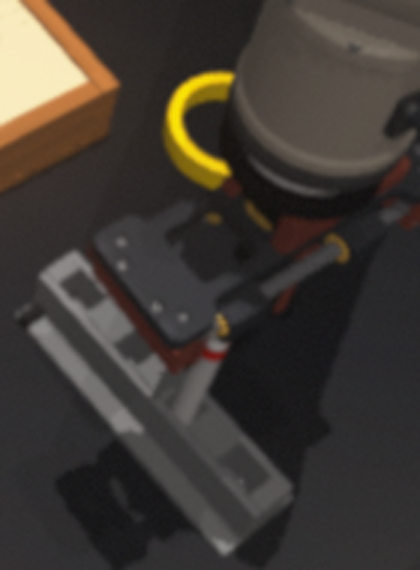

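Request:
{"api": "drive_tool", "payload": {
  "series": [
    [[0,0.1,3,0,0,0],[0,0,3,0,0,0],[0,0,0.8,0,0,0],[0,0,0,0,0,0]]
  ]
}}

```text
time: 39.2
position: [517.4, 387.6, 273.6]
orientation: [-0.0, 0.999, -0.042, 0.001]
contact_force: [0.1, -0.3, 0.8]
width: 49.8
```

Request:
{"api": "drive_tool", "payload": {
  "series": [
    [[0,0,0,0,0,0],[0,0,0,0,0,0],[0,0,0,0,0,0],[0,0,0,0,0,0],[0,0,0,0,0,0],[0,0,0,0,0,0],[0,0,0,0,0,0]]
  ],
  "grip": 0
}}

```text
time: 40.08
position: [517.0, 387.5, 272.6]
orientation: [-0.0, 0.999, -0.042, 0.0]
contact_force: [-0.7, 0.1, 2.8]
width: 13.6
```

Request:
{"api": "drive_tool", "payload": {
  "series": [
    [[0,0,-2,0,0,0],[0,0,-5,0,0,0],[0,0,-5,0,0,0],[0,0,-5,0,0,0],[0,0,-5,0,0,0],[0,0,-3,0,0,0],[0,0,0,0,0,0],[0,0,0,0,0,0]]
  ]
}}

```text
time: 41.08
position: [516.5, 387.2, 521.2]
orientation: [0.001, 0.999, -0.042, -0.001]
contact_force: [0.1, 0.4, -1.0]
width: 13.4
```

```bash
python3 -c "
from h import *
need(panel(-0.3,-43.5),520,PA)"
```

```text
t 41.075 p [516.5 387.2 521.2] q [ 6.000e-04  9.991e-01 -4.170e-02 -7.000e-04] F [ 0.1  0.4 -1. ] w 13.380817921739805
shift cm [-1.92 41.86  0.18] turn [ 0.07  0.08 -0.06]
after turn: [-1.96 41.85  0.12] j [-1.14  0.38  0.56  1.51 -0.21  1.31 -0.64]
```

Request:
{"api": "drive_tool", "payload": {
  "series": [
    [[-0.2,3,0,0,0,0],[-0.2,4.5,0,0,0,0],[-0.2,4.5,0,0,0,0],[-0.2,4.5,0,0,0,0],[-0.2,4.5,0,0,0,0],[-0.2,4.5,0,0,0,0],[-0.2,4.5,0,0,0,0],[-0.2,4.5,0,0,0,0],[-0.2,4,0,0,0,0],[-0.2,2.5,0,0,0,0],[0,0.9,0,0,0,0],[0,0,0,0,0,0]]
  ]
}}

```text
time: 42.58
position: [462.0, -28.1, 521.7]
orientation: [0.0, 0.999, -0.042, -0.001]
contact_force: [-0.4, 0.4, -0.6]
width: 13.4
```

```bash
python3 -c "
from h import *
need(panel(-0.3,-43.5),440,PA)"
```

```text
t 42.575 p [462.  -28.1 521.7] q [ 1.000e-04  9.991e-01 -4.170e-02 -6.000e-04] F [-0.4  0.4 -0.6] w 13.421616888413288
shift cm [0.06 0.01 8.17] turn [ 0.02  0.07 -0.06]
after turn: [0.05 0.02 8.17] j [-0.86 -0.03  0.79  1.92  0.02  1.24 -0.16]
```

Request:
{"api": "drive_tool", "payload": {
  "series": [
    [[0,0,3,0,0,0],[0,0,3,0,0,0],[0,0,2.2,0,0,0],[0,0,0,0,0,0],[0,0,0,0,0,0]]
  ]
}}

```text
time: 43.2
position: [462.6, -27.7, 441.0]
orientation: [0.0, 0.999, -0.041, 0.0]
contact_force: [0.0, 0.6, -1.1]
width: 13.5
```

```bash
python3 -c "
from h import *
need(panel(-0.3,-43.5),352,PA)
s=cam('scene');save(s,'s18.png',(300,140,390,230),6.6);o=bot.get_obs()['position']
f=lambda x,y,z:(px(s,[[x,y,z]])[0]-[300,140])*6.6
p=panel(-0.3,-43.5);print('pocket2 top',f(p[0],p[1],144),'rod bottom',f(o[0],o[1],o[2]-266.6))"
```

```text
t 43.2 p [462.6 -27.7 441. ] q [ 1.000e-04  9.992e-01 -4.110e-02  3.000e-04] F [ 0.   0.6 -1.1] w 13.524517131195404
shift cm [-0.01  0.06  8.9 ] turn [ 0.01 -0.04  0.01]
after turn: [-0.    0.07  8.9 ] j [-0.84  0.08  0.82  2.04 -0.07  1.05 -0.06]
pocket2 top [220.95834433 348.7385604 ] rod bottom [222.44184051 282.21756011]
```

View pics/s18.png

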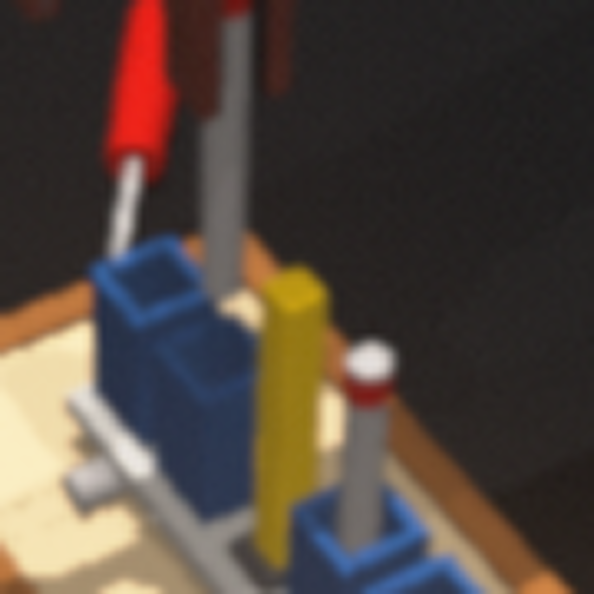

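Request:
{"api": "drive_tool", "payload": {
  "series": [
    [[0.05,0.15,0,0,0,0],[0,0,1.5,0,0,0],[0,0,1.5,0,0,0],[0,0,1,0,0,0],[0,0,0,0,0,0],[0,0,0,0,0,0]]
  ]
}}

```text
time: 44.0
position: [462.7, -30.1, 400.5]
orientation: [0.0, 0.999, -0.042, 0.0]
contact_force: [0.1, 0.7, -1.0]
width: 13.6
```

Request:
{"api": "drive_tool", "payload": {
  "series": [
    [[0,0,1,0,0,0],[0,0,1,0,0,0],[0,0,1,0,0,0],[0,0,1,0,0,0],[0,0,0.6,0,0,0],[0,0,0.2,0,0,0],[0,0,0,0,0,0],[0,0,0,0,0,0]]
  ]
}}

```text
time: 45.0
position: [462.6, -30.0, 352.7]
orientation: [-0.0, 0.999, -0.042, 0.0]
contact_force: [-0.0, -0.5, -1.8]
width: 14.0
```

It went in freely. I'll lower the last 2 mm, release, and look.

Request:
{"api": "drive_tool", "payload": {
  "series": [
    [[0,0,0.2,0,0,0],[0,0,0,0,0,0],[0,0,0,0,0,0]]
  ]
}}

```text
time: 45.38
position: [462.5, -30.0, 350.4]
orientation: [-0.0, 0.999, -0.042, 0.0]
contact_force: [-0.6, 0.2, -2.2]
width: 13.5
```

Request:
{"api": "drive_tool", "payload": {
  "series": [
    [[0,0,0,0,0,0],[0,0,0,0,0,0],[0,0,0,0,0,0],[0,0,0,0,0,0],[0,0,0,0,0,0],[0,0,0,0,0,0]]
  ],
  "grip": 5
}}

```text
time: 46.12
position: [462.5, -30.0, 350.4]
orientation: [-0.0, 0.999, -0.042, 0.0]
contact_force: [0.6, 0.5, 0.2]
width: 50.1
```

Request:
{"api": "drive_tool", "payload": {
  "series": [
    [[0,0,-3,0,0,0],[0,0,-5,0,0,0],[0,0,-4,0,0,0],[4,-4,0,0,0,0],[4,-4,0,0,0,0],[4,-4,0,0,0,0],[4,-4,0,0,0,0],[4,-4,0,0,0,0],[0,0,0,0,0,0],[0,0,0,0,0,0]]
  ]
}}

```text
time: 47.38
position: [678.4, 152.0, 469.9]
orientation: [0.001, 0.999, -0.042, -0.0]
contact_force: [0.1, -1.0, 0.0]
width: 50.5
```

```bash
python3 -c "
from h import *
need((685,-45.5),300,PA)
s=cam('scene');save(s,'s19.png');c=cam('top');save(c,'t19.png',(220,140,420,330),4*.75)"
```

```text
t 47.375 p [678.4 152.  469.9] q [ 7.000e-04  9.991e-01 -4.200e-02 -4.000e-04] F [ 0.1 -1.   0. ] w 50.47932155758361
shift cm [ 2.33 19.6  17.01] turn [ 0.08  0.05 -0.09]
after turn: [ 2.29 19.63 16.99] j [-0.79  0.55  0.75  1.46 -0.38  1.28 -0.09]
```

View pics/s19.png

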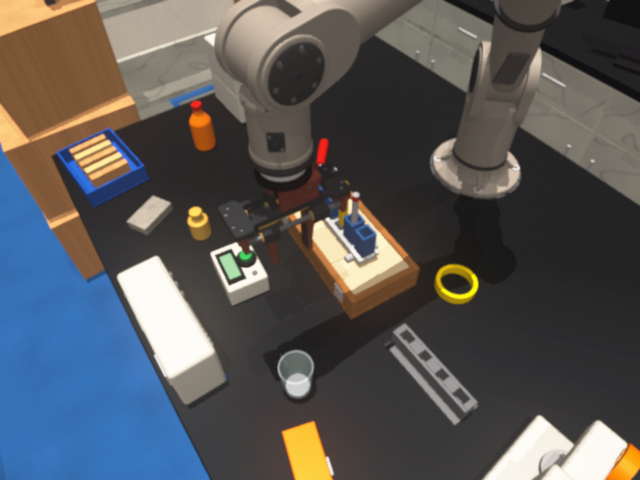

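View pics/t19.png

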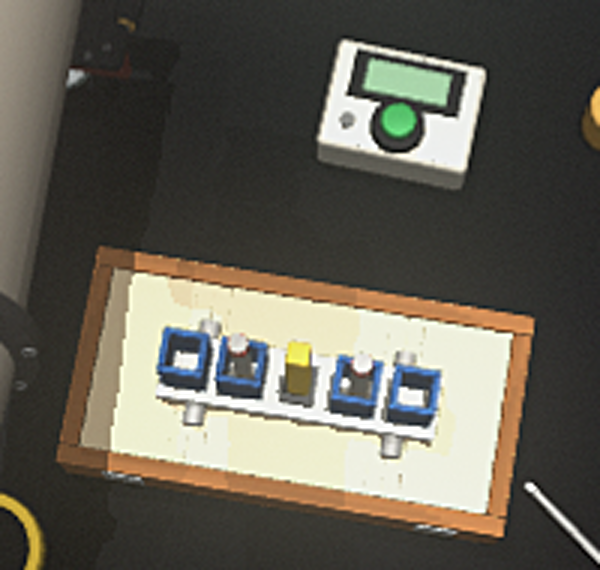

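```bash
python3 -c "
from h import *
c=cam('top');s=cam('scene')
print(at(c,330,127,0),at(c,330,103,100),at(c,330,103,120),at(c,388,75,120),at(s,188,262,0),at(s,222,385,0),at(c,425,170,80))"
```

```text
[841.0553345   19.86563209   0.        ] [858.66847279  22.24709907 100.        ] [849.04020866  21.6460966  120.        ] [ 933.14801532 -108.84321896  120.        ] [ 782.19385974 -156.98367996    0.        ] [854.1207628  150.87054496   0.        ] [ 718.24427934 -211.87473694   80.        ]
```

Request:
{"api": "drive_tool", "payload": {
  "series": [
    [[0.4,3.6,0,0,0,0],[0.4,4,0,0,0,0],[0.5,4,0,0,0,0],[0.5,4,2,0,0,0],[0.5,4,3,0,0,0],[0,0,4,0,0,0],[0,0,4,0,0,0],[0,0,4,0,0,0],[0,0,0,0,0,0],[0,0,0,0,0,0]]
  ],
  "grip": 0
}}

```text
time: 48.82
position: [685.4, -45.1, 302.4]
orientation: [0.0, 0.999, -0.042, 0.001]
contact_force: [0.3, 0.3, 0.9]
width: 0.4
```

```bash
python3 -c "
from h import *
need((685,-45.5),257,PA)
s=cam('scene');save(s,'s20.png',(180,160,420,320),3.2)"
```

```text
t 48.825 p [685.4 -45.1 302.4] q [ 0.      0.9991 -0.0419  0.0012] F [0.3 0.3 0.9] w 0.3616685121080564
shift cm [-0.05  0.04  4.54] turn [-0.   -0.13 -0.08]
after turn: [-0.04  0.04  4.54] j [-0.47  0.69  0.67  1.65 -0.49  0.98  0.29]
```

View pics/s20.png

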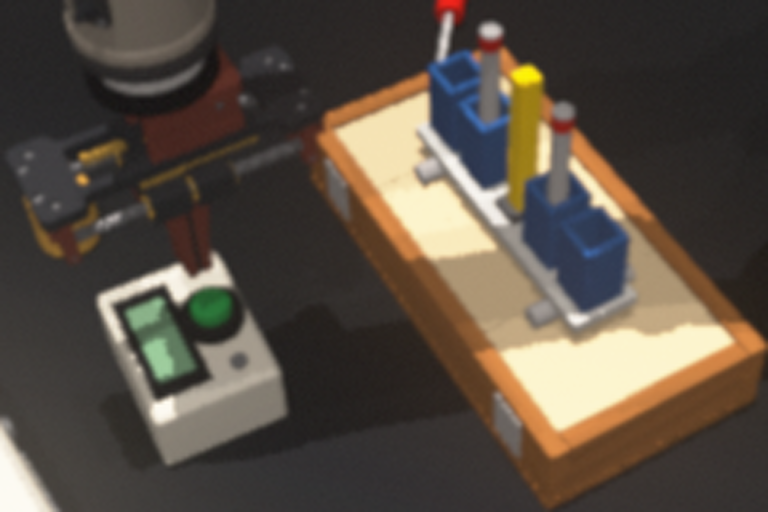

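```bash
python3 -c "
from h import *
s=cam('scene');print(at(s,180+212/3.2,160+305/3.2,65),at(s,180+212/3.2,160+305/3.2,60))"
```

```text
[679.61914044 -47.46913727  65.        ] [678.27403681 -51.18833293  60.        ]
```

Request:
{"api": "drive_tool", "payload": {
  "series": [
    [[0,0,2,0,0,0],[0,0,1.5,0,0,0],[0,0,1,0,0,0],[0,0,0.5,0,0,0],[0,0,0,0,0,0],[0,0,0,0,0,0]]
  ]
}}

```text
time: 49.68
position: [684.7, -44.7, 253.0]
orientation: [-0.001, 0.999, -0.042, -0.001]
contact_force: [-10.1, 3.1, 25.1]
width: 0.7
```

```bash
python3 -c "
from h import *
obs();s=cam('scene');save(s,'s21.png',(200,200,300,320),5)
c=cam('top');save(c,'t21.png',(310,140,400,210),7)"
```

```text
t 49.675 p [684.7 -44.7 253. ] q [-1.300e-03  9.991e-01 -4.170e-02 -8.000e-04] F [-10.1   3.1  25.1] w 0.7133352483063783
```

View pics/s21.png

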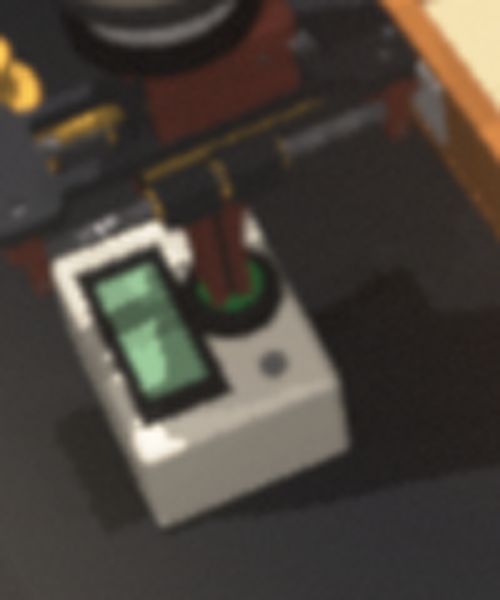

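View pics/t21.png

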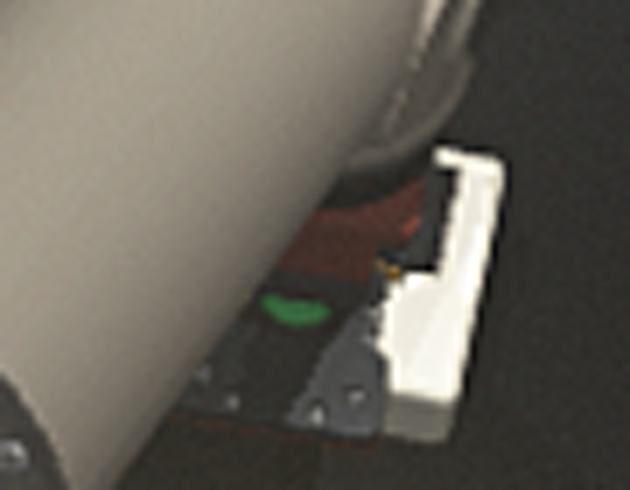

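The fingertips are on the green key with 25 N. I'll lift in steps and watch whether the force fades over the spring travel, which would confirm the key was fully down.

Request:
{"api": "drive_tool", "payload": {
  "series": [
    [[0,0,-0.15,0,0,0],[0,0,0,0,0,0],[0,0,0,0,0,0]]
  ]
}}

```text
time: 50.15
position: [684.6, -44.5, 253.2]
orientation: [-0.001, 0.999, -0.042, -0.001]
contact_force: [-7.8, 1.6, 16.0]
width: 0.3
```

Request:
{"api": "drive_tool", "payload": {
  "series": [
    [[0,0,-0.2,0,0,0],[0,0,0,0,0,0],[0,0,0,0,0,0]]
  ]
}}

```text
time: 50.52
position: [684.9, -44.4, 253.6]
orientation: [-0.0, 0.999, -0.042, -0.0]
contact_force: [-2.6, 0.7, 3.7]
width: 0.3
```

Request:
{"api": "drive_tool", "payload": {
  "series": [
    [[0,0,-0.2,0,0,0],[0,0,0,0,0,0],[0,0,0,0,0,0]]
  ]
}}

```text
time: 50.9
position: [685.2, -44.6, 255.9]
orientation: [0.0, 0.999, -0.042, 0.0]
contact_force: [-1.9, 1.4, 2.3]
width: 0.7
```

Request:
{"api": "drive_tool", "payload": {
  "series": [
    [[0,0,-0.4,0,0,0],[0,0,0,0,0,0],[0,0,0,0,0,0]]
  ]
}}

```text
time: 51.28
position: [685.1, -44.7, 259.8]
orientation: [0.0, 0.999, -0.042, 0.0]
contact_force: [0.5, 0.4, -0.1]
width: 0.1
```

The force faded 16 → 3.7 → 2.3 → 0 N over about 6 mm, which fits the key spring, so the key was fully down. I'll back off for a last check.

Request:
{"api": "drive_tool", "payload": {
  "series": [
    [[0,0,-4,0,0,0],[0,0,-5,0,0,0],[0,0,-6,0,0,0],[0,0,-5,0,0,0],[0,-5,0,0,0,0],[0,-6,0,0,0,0],[0,-6,0,0,0,0],[0,-6,0,0,0,0],[0,-5,0,0,0,0],[0,0,0,0,0,0],[0,0,0,0,0,0]]
  ]
}}

```text
time: 52.65
position: [708.4, 233.8, 459.6]
orientation: [0.001, 0.999, -0.042, -0.0]
contact_force: [0.4, -0.8, -0.3]
width: 0.7
```

```bash
python3 -c "
from h import *
obs();s=cam('scene');save(s,'s22.png',(180,100,440,320),3)
c=cam('top');save(c,'t22.png')"
```

```text
t 52.65 p [708.4 233.8 459.6] q [ 6.000e-04  9.991e-01 -4.190e-02 -1.000e-04] F [ 0.4 -0.8 -0.3] w 0.7485004707671501
```

View pics/s22.png

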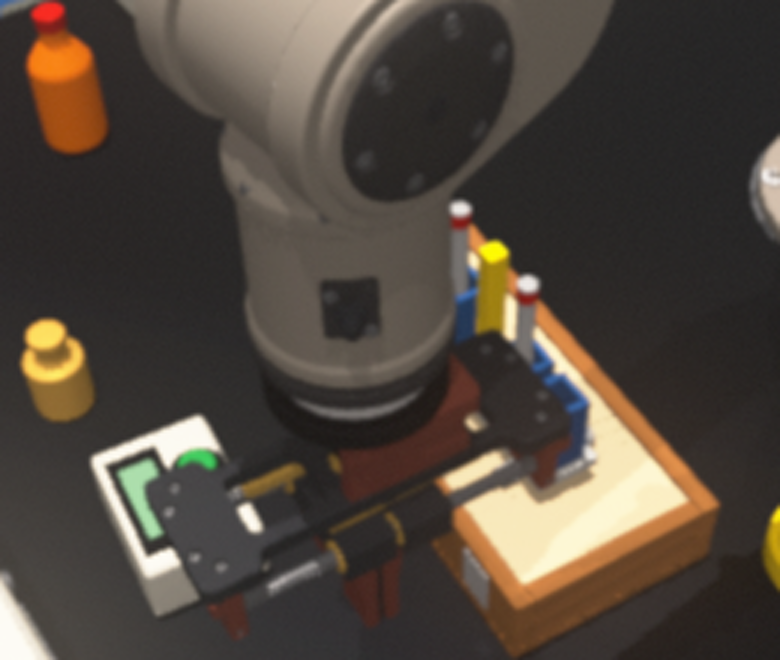

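View pics/t22.png

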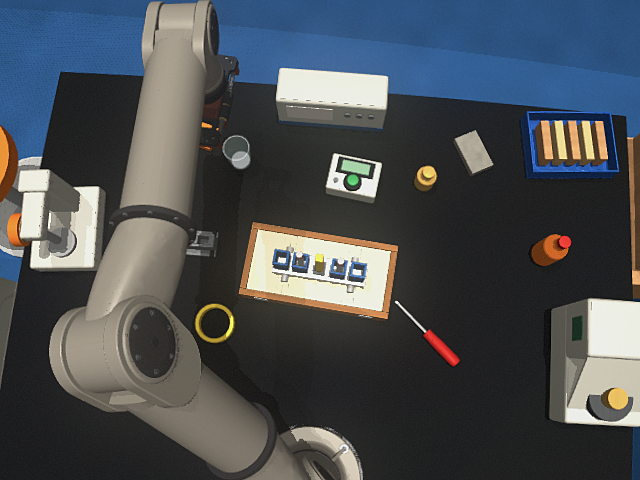

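The rods and beam stand as placed, at about (320,265) in the top view, and everything else is where it was. I'll hand it in.

```bash
python3 -c "
from rig import bot
print(bot.hand_in())"
```

```text
the job is handed in; nothing more can be done
None
```

The dead-load test is set up, the start key has been pressed and the job is handed in, at about 53 s on the robot's clock.

- **Bearers:** Pressing along the skin gave two stiff zones, centred at about +74.7 mm and −75 mm along the panel from its middle. That fits the given 150 mm spacing.
- **Beam:** It came to rest level with the skin at full stiffness. The camera put its noses at about +73.2 mm and −76.4 mm, roughly 1.5 mm off the bearer centres. I judged "not sunk" from the touchdown height, the stiff contact and only hairline dents in the skin. I did not measure it separately once the rods were in.
- **Rods:** Only two rods were in the rack. Both now stand upright in the two inner pockets (1 and 2), and the rack is empty.
- **Start key:** I pressed it last, with 25 N. As I lifted, the force faded to nothing over about 6 mm, so it had gone fully down.
- **Other things:** The beaker, weight, tape and screwdriver look unmoved in the last top picture. I saw no knock to the beam.

**What went less well:**
- **Hard presses on a bearer:** My first presses on the +y bearer, with the fingertips, were too deep and reached 50 to 76 N. That is under the 120 N wrist limit, but more than the job needed. Later presses were shallower.
- **Camera disagreement:** The camera and arm positions disagreed by up to about 4 mm in places, so I set the fits by the pictures' relative positions and by feel.

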